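Pack the chasing kit: snap in the mallet head, drop in the punches, shut the case

TASK

Pack the chasing kit into the open steel case: press the mallet head straight down between the two brass spring clips until it snaps fully home on its rest, and put every punch from the iron stand, foot down, into a socket of its own in the case's wooden block, right to the bottom. When all is in and nothing stands above the rim, swing the lid fully shut. Leave the other things on the bench where they are.

Things in the scene. Friction and masses are not known exactly. Their poses are not given: they have to be found in the camera images.
- mallet_mid (a point): centre of the loose mallet head: a hardwood block 46 mm square and 70 mm long with a round rawhide face of 42 mm diameter on each end, 110 mm long over all along its own y axis, 0.3 kg. The rim of each face is chamfered (the last 6 mm of length narrow from 42 to 22 mm diameter). Lies on the bench, centre 23 mm up; it may be used either way round and any of its four long sides up
- clip_seat (a point): fixed to the case: where the mallet head's centre comes when it is snapped home, 53 mm above the bench; its y axis is the direction in which the head must lie. A wooden rest below carries the head; a brass spring clip stands at each end of it (along y). Noses of the clips sit 18 mm above this point; pressing the head straight down spreads them 5 mm each (about 15 N in all at most), then they spring back over the upper chamfers. 50 mm is free on each side (along x) for fingers
- clip_left (a joint): travel of the +y clip outwards, m: 0 sprung in, 0 to 0.003 with the head home, about 0.005 while an end passes its nose, 0.009 stop
- clip_right (a joint): travel of the -y clip outwards, same values
- case_floor (a point): centre of the inner floor of the fixed grey steel case, 6 mm above the bench; x points from the front wall to the hinge side, y along the case. Outside 190 (x) by 280 (y) mm, walls 6 mm, rim 112 mm above the bench. Clips and mallet rest fill the front half (x = -36 mm), the socket block the rear half (row of sockets at x = +33 mm, y = -100, -60, -20, 20, 60, 100 mm)
- case_lid (a joint): lid angle, rad: 0 shut, about 1.57 upright, 1.9 widest. A stiff hinge keeps it at any angle (about 0.6 N m to move it; 3 to 5 N at the free edge)
- case_lid_hinge (a point): middle of the lid's hinge line, at the rear top edge of the case, on the lid's underside; moves with the lid. The lid is a flat plate 190 mm from hinge to free edge, 280 mm wide, 7 mm thick, 0.4 kg. When shut it reaches from here in -x of the case. A small steel knob stands on its upper (outer) face, 160 mm from the hinge, in the middle, reaching 45 mm above the face
- socket0 (a point): mouth (top centre) of socket 0 (the -y end one of a straight row of 6, numbered 0 to 5, 40 mm apart along the case's y) in the light wooden block in the case, 51 mm above the bench; square, 17 mm wide, bevelled mouth, 45 mm deep down to the case floor; this end socket is 34 mm from the side wall
- socket5 (a point): mouth (top centre) of socket 5 (the +y end one of a straight row of 6, numbered 0 to 5, 40 mm apart along the case's y) in the light wooden block in the case, 51 mm above the bench; square, 17 mm wide, bevelled mouth, 45 mm deep down to the case floor; this end socket is 34 mm from the side wall
- punch0_mid (a point): centre (half-way up) of chasing punch 0: round steel bar, 14 mm diameter, 95 mm long, 0.11 kg, the lowest 14 mm tapering to an 8 mm foot; its own z points up to the struck head. Starts foot down in the stand with 55 mm showing (foot 10 mm above the bench). May be absent
- punch1_mid (a point): centre (half-way up) of chasing punch 1: round steel bar, 14 mm diameter, 95 mm long, 0.11 kg, the lowest 14 mm tapering to an 8 mm foot; its own z points up to the struck head. Starts foot down in the stand with 55 mm showing (foot 10 mm above the bench). May be absent
- punch2_mid (a point): centre (half-way up) of chasing punch 2: round steel bar, 14 mm diameter, 95 mm long, 0.11 kg, the lowest 14 mm tapering to an 8 mm foot; its own z points up to the struck head. Starts foot down in the stand with 55 mm showing (foot 10 mm above the bench). May be absent
- punch3_mid (a point): centre (half-way up) of chasing punch 3: round steel bar, 14 mm diameter, 95 mm long, 0.11 kg, the lowest 14 mm tapering to an 8 mm foot; its own z points up to the struck head. Starts foot down in the stand with 55 mm showing (foot 10 mm above the bench). May be absent
- punch4_mid (a point): centre (half-way up) of chasing punch 4: round steel bar, 14 mm diameter, 95 mm long, 0.11 kg, the lowest 14 mm tapering to an 8 mm foot; its own z points up to the struck head. Starts foot down in the stand with 55 mm showing (foot 10 mm above the bench). May be absent
- punch5_mid (a point): centre (half-way up) of chasing punch 5: round steel bar, 14 mm diameter, 95 mm long, 0.11 kg, the lowest 14 mm tapering to an 8 mm foot; its own z points up to the struck head. Starts foot down in the stand with 55 mm showing (foot 10 mm above the bench). May be absent
- stand_top (a point): centre of the top of the fixed cast iron stand, 150 (x) by 104 (y) mm, 50 mm high, with 2 rows of 3 square slots 46 mm apart, 15.5 mm wide and 40 mm deep
- mortar: bystander, leave it where it is: squat brass mortar, 100 mm across, 70 mm high
- coffee_tray: bystander, leave it where it is: round copper tray with riveted edge, 224 mm across, 16 mm high
- oval_lid: bystander, leave it where it is: oval copper lid, 160 x 100 mm, with a small brass knob
- rivet_tin: bystander, leave it where it is: round metal tin, 64 mm across, 75 mm high
- brush: bystander, leave it where it is: hand brush, 150 mm long, lying flat
- doming_block: bystander, leave it where it is: 60 mm steel block
Things that resemble listed ones, but are neither listed nor needed, are in the scene too. Of the things that look like the part that bears mallet_mid, take the one that is nearest to the robot's base at the start.

How it is judged:
By the outcome, as a careful person would: the job done as asked, in the order asked, and still so for the second after the job is handed in, with the robot touching nothing.
Of punch0, punch1, punch2, punch3, punch4, punch5 only 4 to 6 are there at a start; the rules pass over those that are not, and their reading is None.
At some moment in a run one of mallet_head may be knocked a few centimetres aside while the robot is not near it.
It also fails if it takes over 210 s, if anything falls off the work surface, if the arm or the gripper's body presses on something with over 40 N, if the wrist force passes 120 N, or if a joint passes its speed limit or range.

ROBOT

A 6-joint arm with a two-finger parallel gripper is mounted at the origin on the work surface. World frame = base frame: x ahead of the robot, y to its left, z up, the work surface at z = 0. Lengths are in m, angles in rad, forces in N, time in s.
With the tool pointing down it reaches from about 0.25 to 0.85 m from the base axis. Payload 12.5 kg.
Tool frame: the origin (TCP) lies midway between the tips of the shut fingers; the grasp point (between the pads) lies 19 mm behind it (r.grasp_offset is the distance from the TCP to the grasp point, in m); y points along the fingers, x is the direction in which the jaws open and shut, and the axes are right-handed (so a half turn about y gives the same grasp; the last joint's range is limited). The gripper opens to 93 mm and grips with 3 to 60 N. Pads are 15 mm wide; open, the fingers measure 128 mm over their backs; the gripper's body (75 mm by 188 mm) begins 65 mm behind the grasp point.
Start: joints at [1.099, 0.351, 1.652, -0, 1.139, -0.085], TCP at [0.207, 0.509, 0.219] pointing down, gripper open.
Joint ranges: [-2.75, 2.75], [-0.79, 2.1], [0.01, 2.65], [-1.57, 4.71], [0.07, 3.14], [-2.87, 2.87]. Speed limits (rad/s): [2.22, 2.22, 2.79, 3.14, 3.14, 3.14].

INTERFACE

Orientations are given as [roll, pitch, yaw] about the fixed x, y, z axes, in that order (R = Rz(yaw) Ry(pitch) Rx(roll)).
In Python, from cell import r gives the robot as it stands. The module is installed in compiled form; this text tells all that it offers.
- The arm moves only by the tool drive_tool, never from a script. Its argument "moves" is a list of rows, each a list of 5 numbers: the shift along the world's x, y, z in m, then the turn about the world's z in degrees, then the finger opening in m, from 0 to 0.093. In form: [[x, y, z, twist, jaw], ...]. A call has exactly 5 rows; each row shifts and turns the commanded pose from where the row before left it; what a row does not reach is not made up. A row lasts 1/8 s, in which the tool goes at most 62.5 mm and 10.7 degrees, less where a joint would pass 70% of its speed; a pose out of reach is approached as far as the arm can. A call is refused whole if a number of a shift passes 0.0625 or a number of a turn 10.7, either way. A call with a gripper value outside its range is refused whole. The fingers move at their own pace and stop on an object; "force" is the grip in N (left out, the last holds). Time passes only in rows, so rows that do not move let the fingers close, or fill a call up. It gives the time, the measured TCP pose, the force and the opening at its end, in the units of the state.
- r.observe(): the state, without advancing time (a new reading comes with each control period).
- r.grab_frame(name): name is "scene" or "top"; returns the picture (420x560x3 uint8, red, green, blue); there is no depth.
- r.camera_model(name): a dict with "intrinsics" (3x3 intrinsics, pixels), "T" (4x4, takes a point from camera to world coordinates). Camera axes: x right, y down, z forward; pixel columns grow to the right and rows downward; lengths in m; the calibration is good to about 2 mm. A picture is of the moment at which its call begins. camera_model takes no time and is no camera call.
- r.close_job(): hands the job in, once; it reports no verdict.
Trained networks look in the newest picture that a camera, given by its name, has taken for a name from the list of things; names that differ only in an ending like _2 or _b are one class to them, and where a whole thing is asked for, a point or a joint stands for the part that bears it (a point fixed in the world has none). Each returns a list of dicts, best first, with "confidence" (0 to 1); they miss things now and then, are a little off and sometimes report something else, mostly with a low value. They report only what shows in the picture. A call takes as long as a camera call. They do not tell look-alikes from the thing itself.
- r.boxes_of(thing, camera): "box" ([centre column, centre row, width, height] in pixels, round what is visible of it).
The state is a dict: "time_s": time; "joint_pos": joint angles; "joint_vel": joint speeds; "joint_torque": joint torques, N m; "eef_pos": TCP position; "eef_rot": TCP orientation; "ft_force": force on the tool from outside, world axes, zero at the start; "torque": the same for the moment, N m; "grip_width": finger opening in m.
Only numpy, scipy, OpenCV 4.12 (cv2) and the standard library are available. Lean on these libraries where they do the work, as an engineer would, in place of code of your own. Each camera call takes 0.05 s, during which the arm holds its last target.

## Working session

There is one attempt and no reset: what is moved stays moved. The work goes in short steps, Python scripts to look and compute and a tool call to move; the robot and the scene stay as the last step left them, time stands still between calls to the robot, and variables do not carry over. Pictures are saved under pics/ and viewed, and the job is handed in when it is done.

Besides the shell and the picture viewer there is one more tool, called after "Call:" as a command line: name --pt "numbers of a row" for each row, then --argument value for the rest. drive_tool: Moves the arm, as the interface text tells. Its arguments: {"type":"object","properties":{"moves":{"type":"array"},"force":{"type":"number"}},"required":["moves"]}

```bash
mkdir -p pics; ls; python3 - <<'E'
from cell import r
import cv2,json
print(r.observe())
for n in("scene","top"):
    im=r.grab_frame(n); cv2.imwrite(f"pics/{n}0.png",im[:,:,::-1])
    m=r.camera_model(n); print(n,m)
E
```

```text
pics
{'time_s': 0.0, 'joint_pos': array([ 1.09941147e+00,  3.51240922e-01,  1.65239744e+00, -1.52354011e-05,
        1.13913049e+00, -8.46118781e-02]), 'joint_vel': array([-1.63214896e-03,  1.40690554e-05, -1.80966134e-03, -1.83329985e-03,
       -2.02797910e-04,  3.90070532e-04]), 'joint_torque': array([-3.86976999e-04, -4.97327721e+01, -2.85256469e+01,  6.98283012e-02,
        2.56843865e-02, -8.91744048e-05]), 'eef_pos': array([0.20729141, 0.50907281, 0.218109  ]), 'eef_rot': array([-1.57071071e+00,  1.17316189e-03,  1.18402978e+00]), 'ft_force': array([-0.67710289, -0.44027246,  0.66662194]), 'torque': array([-0.00276211,  0.04879983, -0.01397272]), 'grip_width': 0.09338663357510392}
scene {'intrinsics': array([[411.01370414,   0.        , 265.63021009],
       [  0.        , 411.01370414, 211.98423083],
       [  0.        ,   0.        ,   1.        ]]), 'T': array([[ 0.80872566,  0.33128738, -0.48601592,  1.1449002 ],
       [ 0.58778602, -0.48566197,  0.64702399, -0.78286905],
       [-0.02168857, -0.80893827, -0.58749338,  0.79314097],
       [ 0.        ,  0.        ,  0.        ,  1.        ]])}
top {'intrinsics': array([[407.2467744 ,   0.        , 287.24750894],
       [  0.        , 407.2467744 , 215.83285389],
       [  0.        ,   0.        ,   1.        ]]), 'T': array([[-1.51680480e-03, -9.96530475e-01,  8.32148536e-02,
         4.19631521e-01],
       [-9.99983957e-01,  1.05736377e-03, -5.56493495e-03,
        -1.59479313e-02],
       [ 5.45763890e-03, -8.32219594e-02, -9.96516091e-01,
         1.61954445e+00],
       [ 0.00000000e+00,  0.00000000e+00,  0.00000000e+00,
         1.00000000e+00]])}
```

View pics/scene0.png

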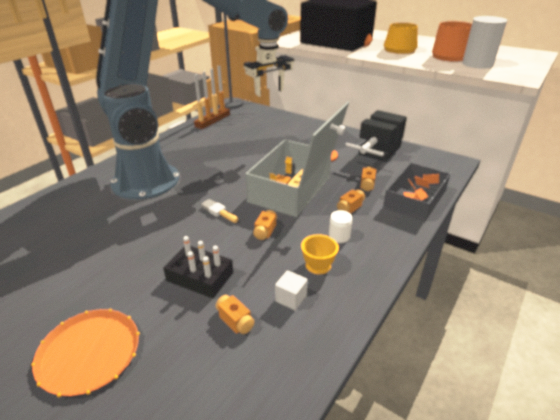

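View pics/top0.png

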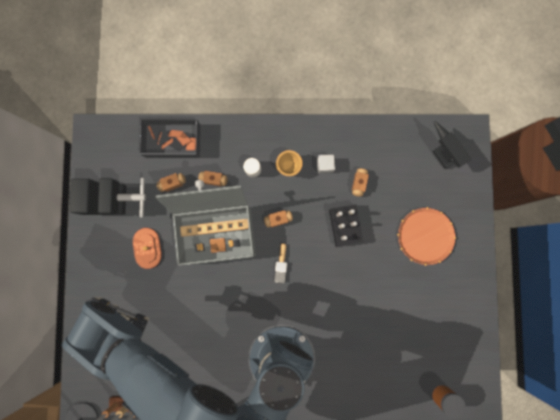

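```bash
cat > h.py <<'E'
from cell import r
import cv2,numpy as np
def ray(n,u,v):
    m=r.camera_model(n);K=m["intrinsics"];T=m["T"]
    d=T[:3,:3]@np.linalg.inv(K)@np.array([u,v,1.]);return T[:3,3],d
def at(n,u,v,z):
    o,d=ray(n,u,v);return o+d*(z-o[2])/d[2]
def proj(n,p):
    m=r.camera_model(n);T=m["T"];c=T[:3,:3].T@(np.array(p)-T[:3,3]);q=m["intrinsics"]@c;return q[:2]/q[2]
def snap(n,name,box=None,s=1):
    im=r.grab_frame(n)[:,:,::-1].copy()
    o=im if box is None else im[box[1]:box[3],box[0]:box[2]]
    if s!=1:o=cv2.resize(o,None,fx=s,fy=s,interpolation=cv2.INTER_CUBIC)
    cv2.imwrite(f"pics/{name}.png",o);return im
E
python3 - <<'E'
from h import *
r.grab_frame("top");r.grab_frame("scene")
for n in ("top","scene"):
  for t in ("mallet_mid","case_lid_hinge","case_floor","clip_left","punch0_mid","stand_top","socket0"):
    try:print(n,t,[(np.round(d["box"],1).tolist(),round(d["confidence"],2)) for d in r.boxes_of(t,n)])
    except Exception as e:print(n,t,e)
E
```

```text
top mallet_mid [([215.6, 177.6, 27.1, 16.1], 0.91), ([172.2, 182.1, 29.2, 21.5], 0.56), ([359.6, 180.8, 19.1, 24.5], 0.55), ([278.9, 219.0, 23.9, 18.8], 0.53)]
top case_lid_hinge [([200.9, 196.1, 91.6, 34.7], 0.59), ([277.8, 218.1, 26.5, 15.1], 0.53)]
top case_floor [([206.8, 222.2, 97.1, 84.8], 0.86)]
top clip_left []
top punch0_mid [([252.1, 170.7, 18.8, 18.7], 0.72), ([280.2, 260.6, 10.8, 39.2], 0.2)]
top stand_top [([347.6, 223.8, 36.6, 41.5], 0.7)]
top socket0 [([204.9, 221.5, 95.8, 80.8], 0.83)]
scene mallet_mid [([235.1, 314.6, 38.6, 39.1], 0.79), ([264.9, 222.2, 22.3, 27.5], 0.71), ([351.6, 201.1, 26.8, 18.1], 0.69), ([368.0, 178.6, 11.7, 23.3], 0.52)]
scene case_lid_hinge [([322.2, 144.1, 49.1, 84.1], 0.83)]
scene case_floor [([297.5, 158.6, 103.3, 114.4], 0.72), ([200.4, 251.5, 4.5, 16.3], 0.41)]
scene clip_left [([290.1, 166.9, 5.8, 16.9], 0.58)]
scene punch0_mid [([297.8, 160.2, 101.3, 116.5], 0.34)]
scene stand_top [([199.1, 275.9, 66.9, 50.9], 0.61)]
scene socket0 [([299.1, 157.8, 106.3, 117.7], 0.96)]
```

```bash
python3 - <<'E'
from h import *
snap("top","t1",(150,160,310,280),5)
snap("top","t2",(310,160,390,260),6)
snap("scene","s1",(150,200,300,350),4)
snap("scene","s2",(230,90,400,230),4)
E
```

```text
(no output)
```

View pics/t1.png

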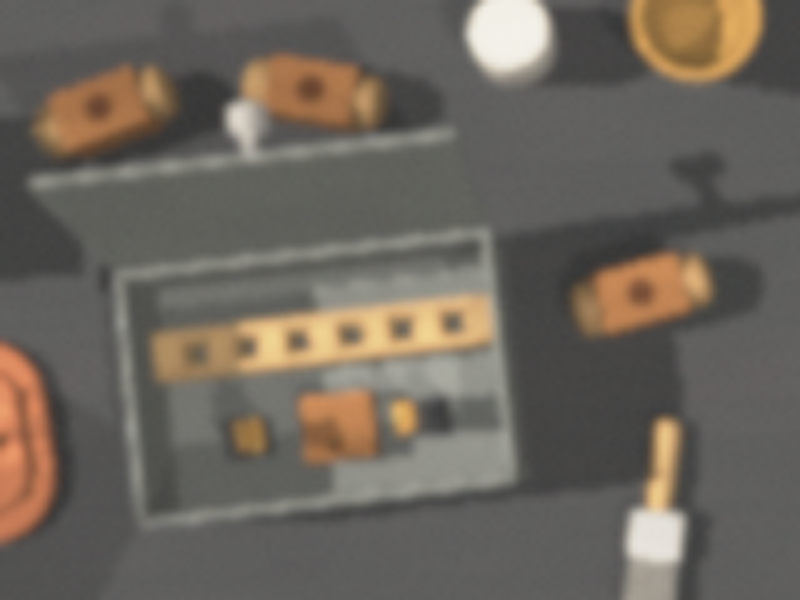

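View pics/t2.png

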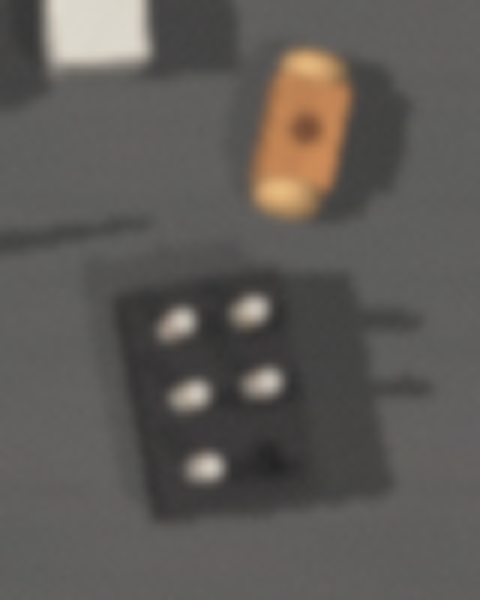

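View pics/s1.png

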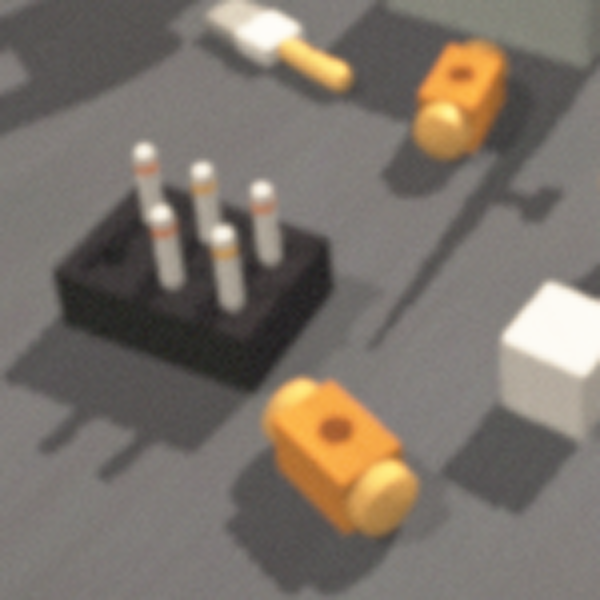

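View pics/s2.png

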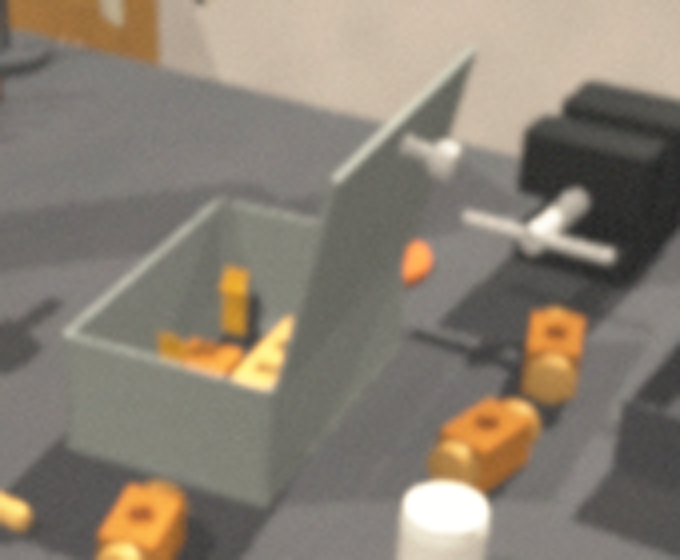

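```bash
cat > fit.py <<'E'
from h import *
from scipy.optimize import least_squares
def solve(corr,x0,free=3):
    # corr: list (cam,(u,v),(local xyz with absolute z)); pose x,y,yaw
    def P(x,l):
        c,s=np.cos(x[2]),np.sin(x[2]);return [x[0]+c*l[0]-s*l[1],x[1]+s*l[0]+c*l[1],l[2]]
    f=lambda x:np.concatenate([proj(n,P(x,l))-uv for n,uv,l in corr])
    q=least_squares(f,x0,loss="soft_l1");return q.x,f(q.x).reshape(-1,2)
T1=lambda u,v:(u/5+150-.4,v/5+160-.4)
T2=lambda u,v:(u/6+310-.4,v/6+160-.4)
S1=lambda u,v:(u/4+150-.4,v/4+200-.4)
S2=lambda u,v:(u/4+230-.4,v/4+90-.4)
E
python3 - <<'E'
from fit import *
h=.112
C=[("top",T1(115,270),(.095,.14,h)),("top",T1(492,230),(.095,-.14,h)),("top",T1(519,483),(-.095,-.14,h)),("top",T1(143,526),(-.095,.14,h))]
S=[("scene",S2(66,332),(-.095,-.14,h)),("scene",S2(222,200),(-.095,.14,h)),("scene",S2(272,393),(.095,-.14,h)),("scene",S2(268,505),(.095,-.14,0)),("scene",S2(72,445),(-.095,-.14,0))]
K=[("top",T1(*p),(.033,y,.051)) for p,y in zip([(453,322),(401,328),(349,334),(298,341),(247,346),(197,353)],[-.1,-.06,-.02,.02,.06,.1])]
for c in (C,S,K,C+S,C+K,C+S+K):
    x,e=solve(c,[.4,.2,.1]);print(np.round(x,4),np.round(e,1).tolist())
# stand
L=[("top",T2(*p),(x,y,.105)) for p,x,y in [((178,322),.046,.023),((250,309),.046,-.023),((189,395),0,.023),((262,382),0,-.023),((205,467),-.046,.023)]]
# scene punch tops
M=[("scene",S1(*p),(x,y,.105)) for p,x,y in [((145,148),-.046,.023),((203,167),0,.023),((262,187),.046,.023),((162,211),0,-.023),((223,231),.046,-.023)]]
for c in (L,M,L+M):
    x,e=solve(c,[.4,-.25,.1]);print(np.round(x,4),np.round(e,1).tolist())
# mallet, hole centre top z=.046
print(at("top",*T1(642,292),.046),at("scene",*S1(461,74),.046))
a=at("top",*T1(590,308),.023);b=at("top",*T1(697,277),.023);print(a,b,np.degrees(np.arctan2(*(a-b)[1::-1])),np.linalg.norm(a-b))
E
```

```text
[0.4751 0.2499 0.1124] [[0.4, 0.1], [0.0, -0.3], [0.1, 0.0], [-0.5, 0.1]]
[0.4783 0.2561 0.1061] [[-0.7, -0.0], [0.3, -0.9], [0.3, -0.5], [0.4, 0.8], [-0.5, 0.1]]
[0.4747 0.2519 0.119 ] [[0.1, -0.0], [0.1, 0.0], [0.2, 0.0], [0.1, -0.1], [-0.1, 0.1], [-0.4, -0.0]]
[0.4771 0.2527 0.113 ] [[-0.4, -0.4], [-0.7, -0.9], [-0.7, -0.5], [-1.3, -0.4], [-1.5, 0.5], [-0.7, -0.6], [-0.3, -0.1], [-0.1, 1.2], [-1.3, 0.6]]
[0.4749 0.2512 0.1145] [[-0.0, 0.3], [-0.4, -0.4], [-0.2, 0.0], [-0.8, 0.3], [0.3, 0.0], [0.4, 0.0], [0.4, 0.0], [0.3, -0.2], [0.1, 0.0], [-0.2, -0.2]]
[0.4759 0.2524 0.1153] [[-0.4, 0.0], [-0.7, -0.7], [-0.5, -0.3], [-1.1, 0.0], [-1.7, 0.5], [-1.2, -0.7], [-0.5, -0.2], [-0.3, 1.1], [-1.5, 0.6], [-0.0, -0.3], [0.0, -0.3], [0.1, -0.3], [-0.0, -0.4], [-0.2, -0.2], [-0.5, -0.4]]
[ 0.5142 -0.2486  0.1703] [[-0.2, -0.0], [-0.1, 0.0], [0.2, -0.1], [0.2, -0.0], [-0.2, 0.1]]
[ 0.5154 -0.2496  0.1637] [[-0.0, 0.1], [-0.1, 0.1], [0.2, 0.0], [-0.0, -0.2], [-0.0, 0.0]]
[ 0.5148 -0.2491  0.166 ] [[-0.0, -0.2], [0.1, -0.1], [0.3, -0.3], [0.3, -0.1], [-0.1, -0.1], [-0.1, -0.1], [-0.1, -0.1], [0.1, -0.2], [-0.1, -0.5], [-0.0, -0.2]]
[0.54264233 0.0111137  0.046     ] [0.5434106  0.01311766 0.046     ]
[0.53187493 0.05235833 0.023     ] [ 0.55623342 -0.03176446  0.023     ] 106.14883198577851 0.08757842464819482
```

```bash
python3 - <<'E'
from fit import *
for n,box,z in (("top",(262,205,297,233),.046),("scene",(250,205,280,242),.046)):
    im=snap(n,n+"2")
    hsv=cv2.cvtColor(im,cv2.COLOR_BGR2HSV)
    x0,y0,x1,y1=box
    sub=cv2.resize(im[y0:y1,x0:x1],None,fx=8,fy=8,interpolation=cv2.INTER_CUBIC)
    h=cv2.cvtColor(sub,cv2.COLOR_BGR2HSV)
    m=((h[...,1]>90)&(h[...,2]>90)).astype(np.uint8)
    k,lab,st,c=cv2.connectedComponentsWithStats(m);i=1+np.argmax(st[1:,4])
    pts=np.argwhere(lab==i)[:,::-1].astype(np.float32)
    rect=cv2.minAreaRect(pts);bp=cv2.boxPoints(rect)
    print(n,st[i],rect,c[i]/8+[x0,y0])
    if n=="top":
        W=[at(n,p[0]/8+x0-.44,p[1]/8+y0-.44,.03) for p in bp];print(np.round(W,4))
        d=W[1]-W[0];print(np.degrees(np.arctan2(d[1],d[0])),np.linalg.norm(d),np.mean(W,0));d=W[2]-W[1];print(np.degrees(np.arctan2(d[1],d[0])),np.linalg.norm(d))
        cv2.polylines(sub,[bp.astype(int)],True,(0,255,0))
    cv2.imwrite(f"pics/m_{n}.png",np.hstack([sub,cv2.cvtColor((lab==i).astype(np.uint8)*255,cv2.COLOR_GRAY2BGR)]))
E
```

```text
top [   20    43   224   136 21745] ((129.82655334472656, 107.6654052734375), (112.12071990966797, 224.8327178955078), 73.90918731689453) [278.27819614 218.64004944]
[[ 0.555   0.0727  0.03  ]
 [ 0.5856 -0.0331  0.03  ]
 [ 0.5326 -0.0482  0.03  ]
 [ 0.5022  0.0573  0.03  ]]
-73.88891575709353 0.11013378944083844 [0.54387339 0.01217594 0.03      ]
-164.0949775896223 0.05509215947910664
scene [   25    38   194   244 35310] ((119.76416015625, 157.9245147705078), (169.87789916992188, 259.04193115234375), 29.05460548400879) [265.12467077 224.75131691]
```

View pics/m_top.png

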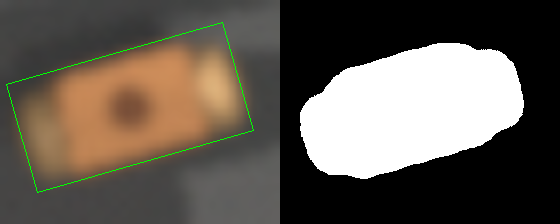

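Call:
drive_tool --pt "0.02 -0.055 0.005 -10 0.093" --pt "0.02 -0.055 0.005 -10 0.093" --pt "0.02 -0.055 0.005 -10 0.093" --pt "0.02 -0.055 0.005 -10 0.093" --pt "0.02 -0.055 0.005 -10 0.093"

```text
time_s: 1.82
eef_pos: [0.3078, 0.2327, 0.244]
eef_rot: [-1.571, -0.001, 0.306]
ft_force: [1.4, 0.3, 0.9]
grip_width: 0.0933
```

Call:
drive_tool --pt "0.02 -0.055 -0.01 0 0.093" --pt "0.02 -0.055 -0.01 0 0.093" --pt "0.03 -0.05 -0.01 0 0.093" --pt "0.04 -0.04 -0.01 0 0.093" --pt "0.05 -0.02 -0.01 0 0.093"

```text
time_s: 2.45
eef_pos: [0.4686, 0.0122, 0.1936]
eef_rot: [-1.571, -0.001, 0.309]
ft_force: [0.3, 0.8, 0.6]
grip_width: 0.0928
```

Call:
drive_tool --pt "0.04 0 -0.01 -1.5 0.093" --pt "0.034 0 -0.01 0 0.093" --pt "0 0 0 0 0.093" --pt "0 0 0 0 0.093" --pt "0 0 0 0 0.093"

```text
time_s: 3.08
eef_pos: [0.5409, 0.0144, 0.1741]
eef_rot: [-1.571, -0.0, 0.285]
ft_force: [0.6, 0.3, 0.5]
grip_width: 0.0925
```

```bash
python3 - <<'E'
from h import *
a=snap("top","a1",(220,150,340,290),4);b=snap("scene","b1",(200,100,340,280),4)
o=r.observe();print(o["eef_pos"],o["eef_rot"])
E
```

```text
[0.54109956 0.01443397 0.17418544] [-1.57103009e+00 -6.81827337e-04  2.85229157e-01]
```

View pics/a1.png

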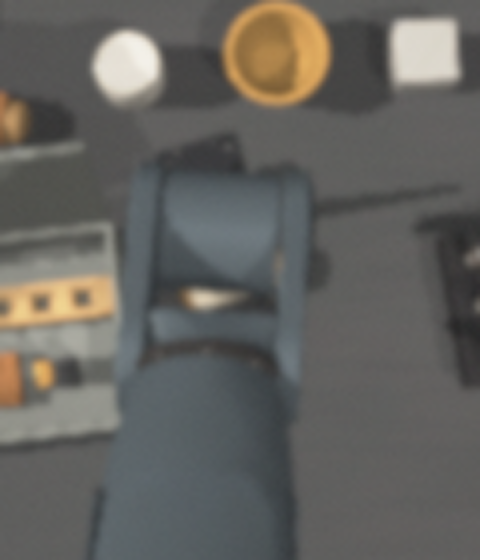

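View pics/b1.png

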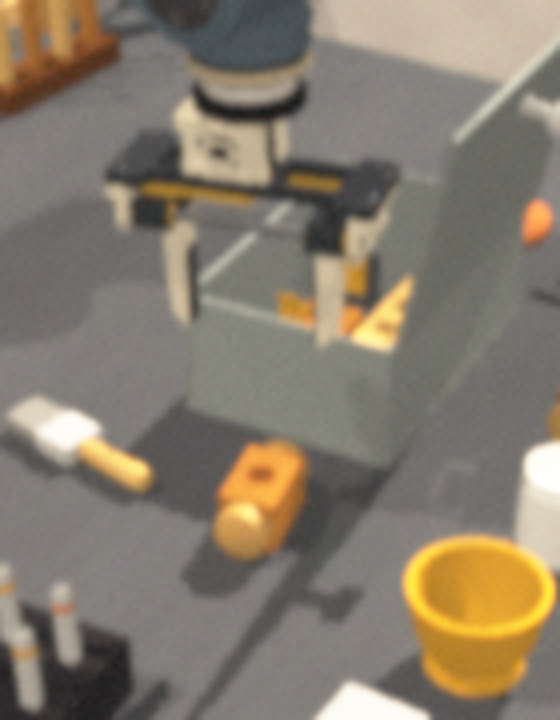

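Call:
drive_tool --pt "0.002 -0.002 -0.05 0 0.093" --pt "0 0 -0.05 0 0.093" --pt "0 0 -0.04 0 0.093" --pt "0 0 -0.016 0 0.093" --pt "0 0 0 0 0.093"

```text
time_s: 3.8
eef_pos: [0.5433, 0.0124, 0.0177]
eef_rot: [-1.571, 0.001, 0.285]
ft_force: [-0.6, 0.2, 0.7]
grip_width: 0.0931
```

```bash
python3 - <<'E'
from h import *
b=snap("scene","b2",(220,150,310,260),6)
print(proj("scene",[.541,.0144,.174]))
E
```

```text
[263.40969398 181.70528189]
```

View pics/b2.png

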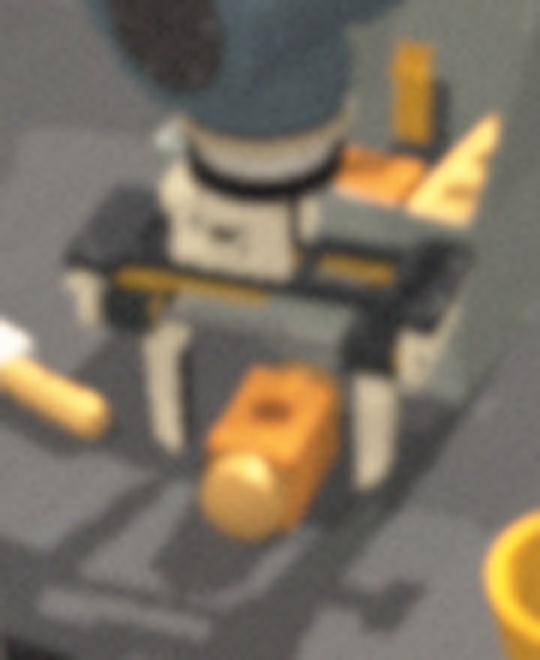

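Call:
drive_tool --pt "0 0 0 0 0.04" --pt "0 0 0 0 0.04" --pt "0 0 0 0 0.04" --pt "0 0 0 0 0.04" --pt "0 0 0 0 0.04" --force 45

```text
time_s: 4.47
eef_pos: [0.5435, 0.0124, 0.0177]
eef_rot: [-1.571, -0.0, 0.285]
ft_force: [0.9, 0.4, -0.3]
grip_width: 0.0474
```

Call:
drive_tool --pt "0 0 0.01 0 0.04" --pt "0 0 0.03 0 0.04" --pt "0 0 0.05 0 0.04" --pt "0 0 0.05 -5 0.04" --pt "0 0 0.05 -4.4 0.04"

```text
time_s: 5.1
eef_pos: [0.5429, 0.0124, 0.2096]
eef_rot: [-1.571, 0.0, 0.118]
ft_force: [0.4, -0.7, -3.7]
grip_width: 0.0457
```

```bash
python3 - <<'E'
from h import *
b=snap("scene","b3",(200,60,350,210),4)
print(r.observe())
E
```

```text
{'time_s': 5.15, 'joint_pos': array([-6.27922509e-02,  3.41127244e-01,  1.67194481e+00,  8.00489220e-05,
        1.11974800e+00, -1.77679706e-01]), 'joint_vel': array([ 0.00078253,  0.03768028,  0.02258647, -0.00061074, -0.15739251,
       -0.10999458]), 'joint_torque': array([-6.08130433e-01, -2.78740972e+01, -1.35841683e+01, -1.58774166e-02,
       -2.72510145e-01, -4.94043399e-01]), 'eef_pos': array([0.5455639 , 0.01230958, 0.21621348]), 'eef_rot': array([-1.57227568, -0.00864727,  0.11485927]), 'ft_force': array([4.04982092, 0.31570981, 3.77850496]), 'torque': array([-0.05261009, -0.28708438, -0.02341805]), 'grip_width': 0.04553419768255208}
```

View pics/b3.png

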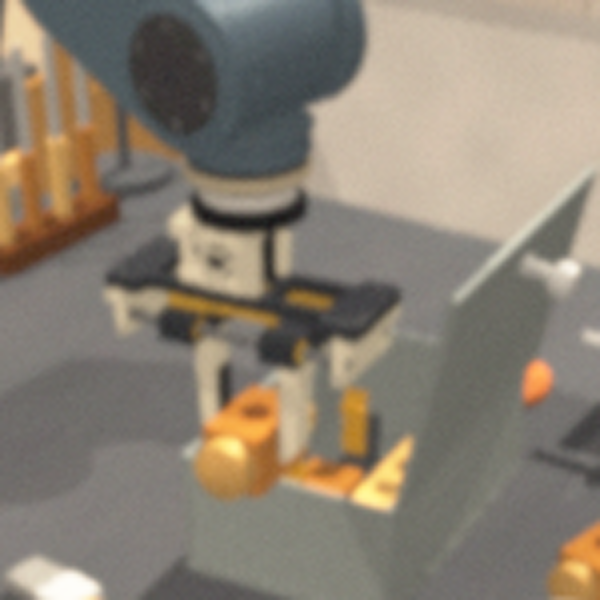

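```bash
python3 - <<'E'
from fit import *
c=np.array([.475,.2517,.115])
def loc(p):
    d=np.array(p[:2])-c[:2];C,S=np.cos(c[2]),np.sin(c[2]);return np.round([C*d[0]+S*d[1],-S*d[0]+C*d[1]],4)
for z in(.075,.085):print("clips",loc(at("top",*T1(250,437),z)),loc(at("top",*T1(403,417),z)))
print("rest",loc(at("top",*T1(339,426),.03)))
b=snap("scene","b4",(200,60,350,210),5)
snap("top","t4",(160,190,260,270),8)
print(r.observe()["eef_pos"],r.observe()["eef_rot"],r.observe()["ft_force"])
E
```

```text
clips [-0.0376  0.0597] [-0.036  -0.0566]
clips [-0.0379  0.0576] [-0.0363 -0.0579]
rest [-0.0357 -0.0005]
[0.54424218 0.01236284 0.21004994] [-1.57162458 -0.00435846  0.12131525] [ 0.30156031  0.00642855 -3.0393751 ]
```

View pics/b4.png

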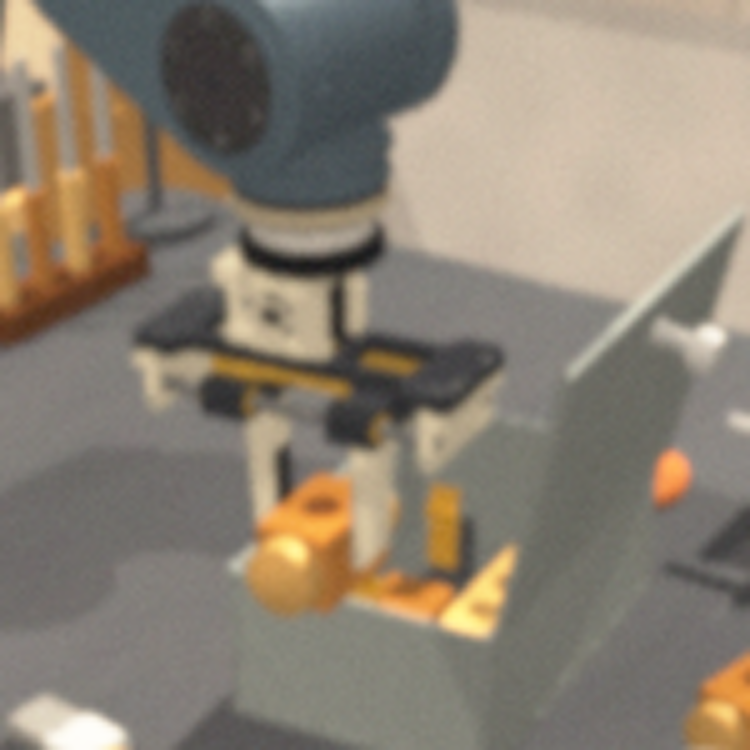

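View pics/t4.png

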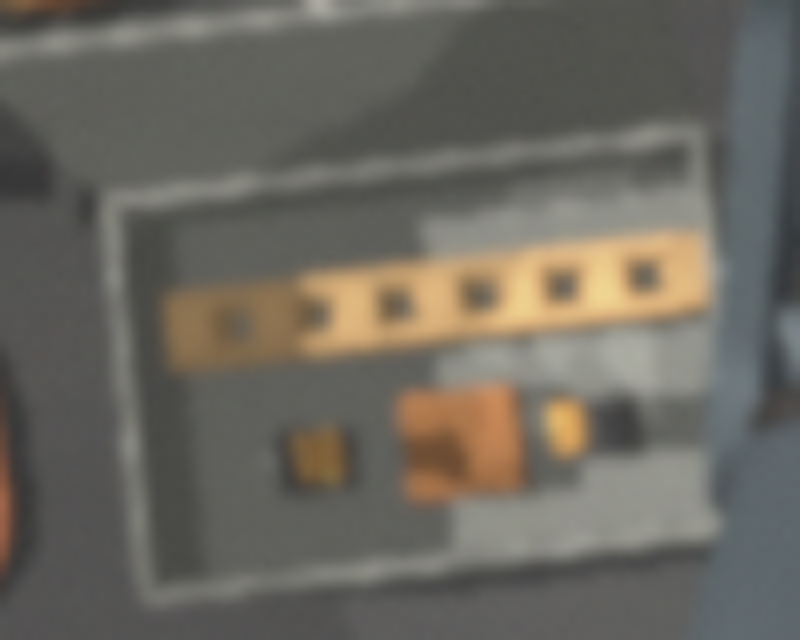

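```bash
python3 - <<'E'
from fit import *
print(at("scene",325/5+200-.4,503/5+60-.4,.2383), proj("scene",[.5442,.0124,.2383]))
E
```

```text
[0.5394768 0.0247775 0.2383   ] [263.33648885 162.47842691]
```

Call:
drive_tool --pt "-0.024 0.053 0 -0.3 0.04" --pt "-0.024 0.053 0 0 0.04" --pt "-0.024 0.053 0 0 0.04" --pt "-0.022 0.05 0 0 0.04" --pt "-0.011 0.026 0 0 0.04"

```text
time_s: 5.88
eef_pos: [0.4363, 0.249, 0.2061]
eef_rot: [-1.571, 0.003, 0.119]
ft_force: [0.9, -0.9, -4.1]
grip_width: 0.0455
```

Call:
drive_tool --pt "0 0 -0.01 0 0.04" --pt "0 0 -0.01 0 0.04" --pt "0 0 0 0 0.04" --pt "0 0 0 0 0.04" --pt "0 0 0 0 0.04"

```text
time_s: 6.5
eef_pos: [0.4387, 0.2471, 0.1879]
eef_rot: [-1.571, -0.0, 0.115]
ft_force: [-0.3, -0.4, -3.3]
grip_width: 0.0457
```

```bash
python3 - <<'E'
from h import *
o=r.observe();print(o["eef_pos"],o["eef_rot"])
b=snap("scene","b5",(220,60,340,180),6)
E
```

```text
[0.43874772 0.24708406 0.18786192] [-1.57067972e+00 -3.87154184e-04  1.15283955e-01]
```

View pics/b5.png

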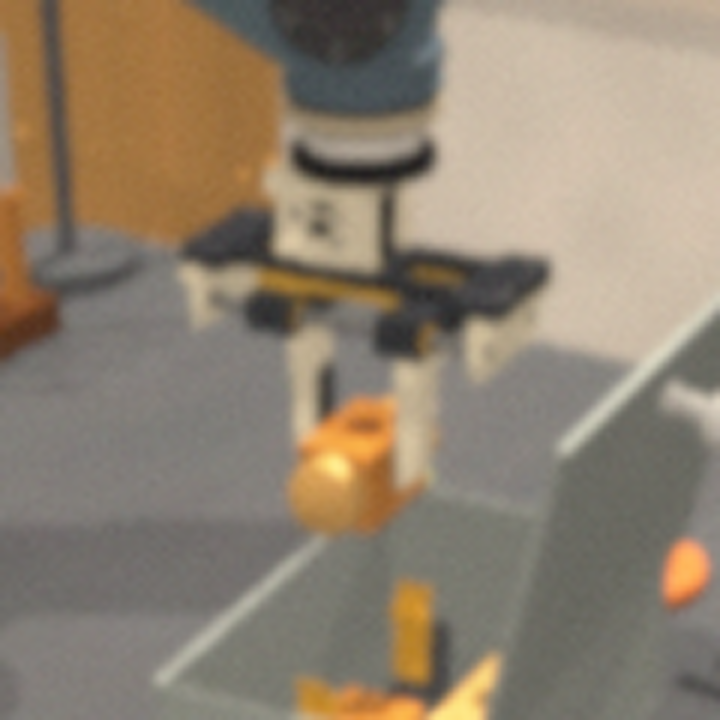

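```bash
python3 - <<'E'
from h import *
print(proj("scene",[.4387,.2471,.2162]),at("scene",280.6,130.3,.2162))
print(proj("scene",[.4432,.2078,.1932]),'face centre meas',(326/6+220-.4,493/6+60-.4))
print(proj("scene",[.445,.1922,.1932]))
E
```

```text
[279.89122629 130.46883696] [0.43991127 0.24944758 0.2162    ]
[274.20178546 141.67548705] face centre meas (273.93333333333334, 141.76666666666668)
[271.87734031 143.63080301]
```

Call:
drive_tool --pt "0.0005 -0.001 -0.04 0 0.04" --pt "0 0 -0.04 0 0.04" --pt "0 0 0 0 0.04" --pt "0 0 0 0 0.04" --pt "0 0 0 0 0.04" --force 60

```text
time_s: 7.18
eef_pos: [0.4399, 0.2468, 0.1093]
eef_rot: [-1.57, -0.003, 0.116]
ft_force: [-0.0, -0.2, -3.1]
grip_width: 0.0457
```

```bash
python3 - <<'E'
from h import *
o=r.observe();print(o["eef_pos"],o["eef_rot"],o["ft_force"])
b=snap("scene","b6",(240,90,330,200),7)
snap("top","t6",(160,190,260,270),8)
E
```

```text
[0.43986375 0.24677277 0.10928407] [-1.5699414  -0.00269274  0.11584126] [-0.01207802 -0.2247659  -3.05445254]
```

View pics/b6.png

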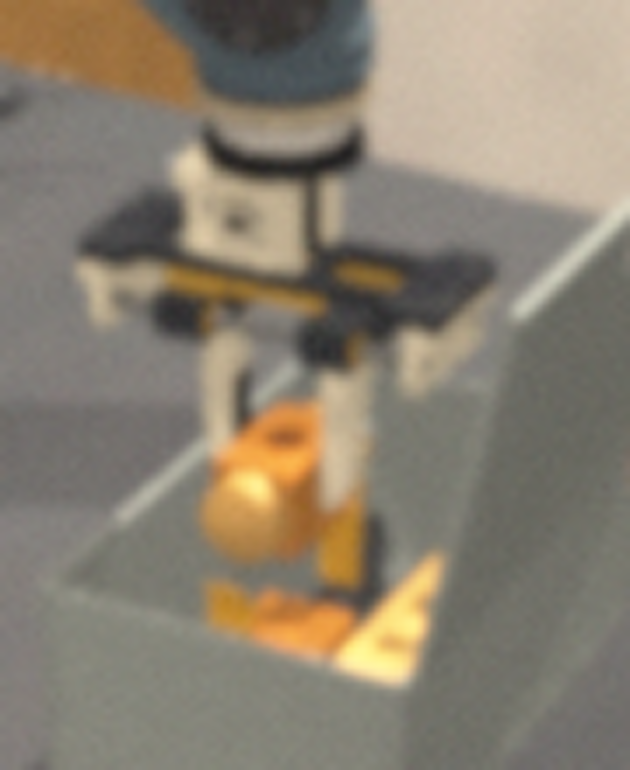

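View pics/t6.png

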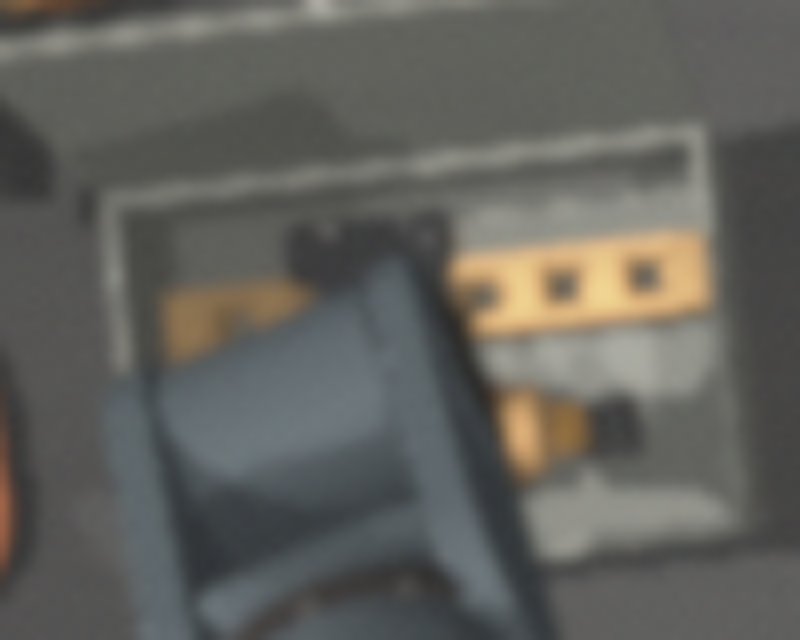

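Call:
drive_tool --pt "-0.0005 0.0005 -0.015 0 0.04" --pt "0 0 -0.008 0 0.04" --pt "0 0 -0.005 0 0.04" --pt "0 0 -0.005 0 0.04" --pt "0 0 0 0 0.04"

```text
time_s: 7.9
eef_pos: [0.438, 0.2465, 0.0741]
eef_rot: [-1.571, 0.001, 0.116]
ft_force: [-0.2, -0.6, -4.5]
grip_width: 0.0456
```

Call:
drive_tool --pt "0 0 -0.005 0 0.04" --pt "0 0 -0.004 0 0.04" --pt "0 0 -0.004 0 0.04" --pt "0 0 -0.004 0 0.04" --pt "0 0 0 0 0.04"

```text
time_s: 8.52
eef_pos: [0.4382, 0.2468, 0.0571]
eef_rot: [-1.571, 0.001, 0.116]
ft_force: [0.7, -1.3, -6.8]
grip_width: 0.0453
```

Call:
drive_tool --pt "0 0 -0.004 0 0.04" --pt "0 0 -0.004 0 0.04" --pt "0 0 -0.002 0 0.04" --pt "0 0 0 0 0.04" --pt "0 0 0 0 0.04"

```text
time_s: 9.15
eef_pos: [0.4383, 0.247, 0.0481]
eef_rot: [-1.571, 0.0, 0.116]
ft_force: [-2.7, -1.1, 6.1]
grip_width: 0.0456
```

Call:
drive_tool --pt "0 0 -0.002 0 0.04" --pt "0 0 -0.001 0 0.04" --pt "0 0 0 0 0.04" --pt "0 0 0 0 0.04" --pt "0 0 0 0 0.04"

```text
time_s: 9.78
eef_pos: [0.4384, 0.247, 0.048]
eef_rot: [-1.571, -0.0, 0.116]
ft_force: [-16.7, -8.7, 52.7]
grip_width: 0.0457
```

Call:
drive_tool --pt "0 0 0.001 0 0.056" --pt "0 0 0 0 0.056" --pt "0 0 0 0 0.056" --pt "0 0 0 0 0.056" --pt "0 0 0 0 0.056"

```text
time_s: 10.4
eef_pos: [0.4384, 0.2469, 0.0455]
eef_rot: [-1.571, 0.0, 0.116]
ft_force: [1.8, 0.1, -0.9]
grip_width: 0.0559
```

Call:
drive_tool --pt "0 0 0.04 0 0.056" --pt "0 0 0.05 0 0.056" --pt "0 0 0.05 0 0.056" --pt "0 -0.05 0.02 10 0.03" --pt "0.01 -0.06 0 10 0.03"

```text
time_s: 11.02
eef_pos: [0.4483, 0.1417, 0.2073]
eef_rot: [-1.572, -0.003, 0.456]
ft_force: [0.4, 0.1, -0.2]
grip_width: 0.0408
```

Call:
drive_tool --pt "0.01 -0.06 0 10 0.03" --pt "0.01 -0.06 0 10 0.03" --pt "0.01 -0.06 0 10 0.03" --pt "0.01 -0.06 0 10 0.03" --pt "0.01 -0.06 0 10 0.03"

```text
time_s: 11.65
eef_pos: [0.4955, -0.1372, 0.2057]
eef_rot: [-1.571, -0.0, 1.263]
ft_force: [0.6, 1.1, 0.6]
grip_width: 0.0301
```

```bash
python3 - <<'E'
from h import *
b=snap("scene","b7",(230,90,350,220),6)
snap("top","t7",(160,190,260,270),8)
o=r.observe();print(o["eef_pos"],o["eef_rot"],o["ft_force"])
snap("top","t7s",(310,160,390,260),6)
E
```

```text
[ 0.4959232  -0.13970064  0.20551977] [-1.57159940e+00  8.20323616e-04  1.26025005e+00] [-0.7179      1.80476027  0.26227158]
```

View pics/b7.png

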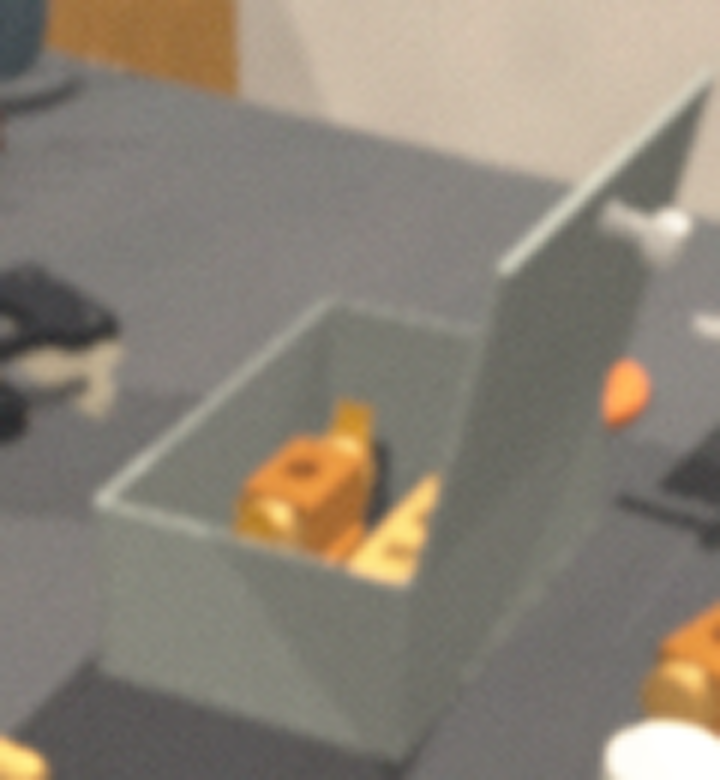

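View pics/t7.png

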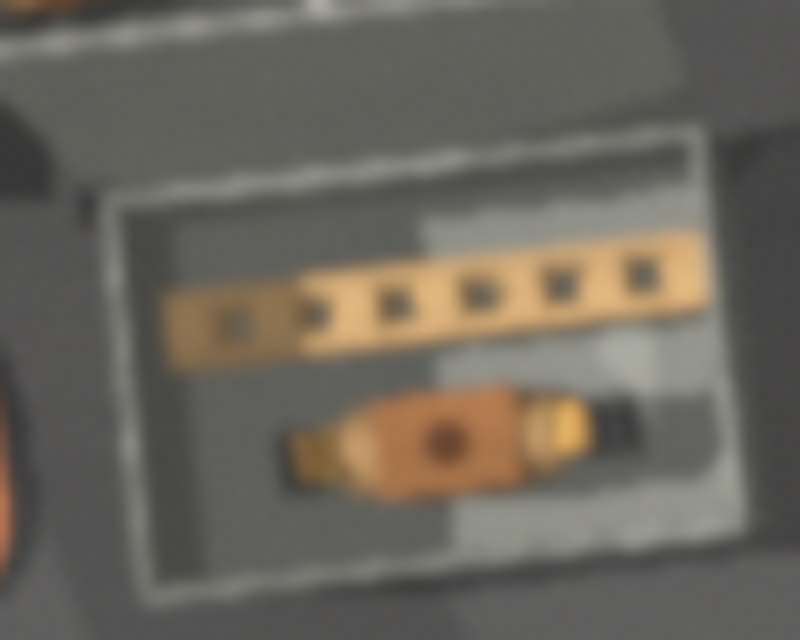

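```bash
python3 - <<'E'
import numpy as np
def W(c,l):
    C,S=np.cos(c[2]),np.sin(c[2]);return np.round([c[0]+C*l[0]-S*l[1],c[1]+S*l[0]+C*l[1]],4)
for l in [(.046,.023),(.046,-.023),(0,.023),(0,-.023),(-.046,.023)]: print("slot",l,W((.5148,-.249,.166),l))
for i,y in enumerate([-.1,-.06,-.02,.02,.06,.1]): print("sock",i,W((.475,.2515,.117),(.033,y)))
from h import *
for i in range(1):print(r.observe()["eef_pos"])
E
```

```text
slot (0.046, 0.023) [ 0.5564 -0.2187]
slot (0.046, -0.023) [ 0.564  -0.2641]
slot (0, 0.023) [ 0.511  -0.2263]
slot (0, -0.023) [ 0.5186 -0.2717]
slot (-0.046, 0.023) [ 0.4656 -0.2339]
sock 0 [0.5194 0.156 ]
sock 1 [0.5148 0.1958]
sock 2 [0.5101 0.2355]
sock 3 [0.5054 0.2752]
sock 4 [0.5008 0.3149]
sock 5 [0.4961 0.3547]
[ 0.49545565 -0.13740706  0.20534819]
```

View pics/t7s.png

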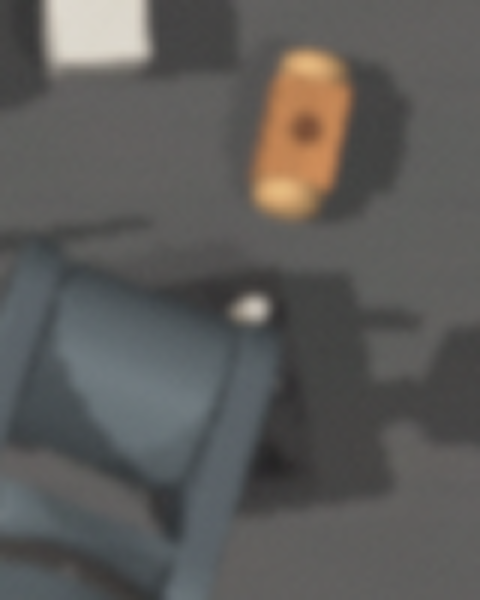

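Call:
drive_tool --pt "-0.015 -0.048 0 10 0.036" --pt "-0.015 -0.048 0 10 0.036" --pt "0 0 0 0 0.036" --pt "0 0 0 0 0.036" --pt "0 0 0 0 0.036" --force 25

```text
time_s: 12.42
eef_pos: [0.4659, -0.2299, 0.2057]
eef_rot: [-1.571, -0.0, 1.606]
ft_force: [-1.1, 0.1, -0.3]
grip_width: 0.0357
```

```bash
python3 - <<'E'
from h import *
o=r.observe();print(o["eef_pos"],o["eef_rot"])
b=snap("scene","b8",(150,150,270,300),5)
E
```

```text
[ 0.46585729 -0.22992888  0.20566766] [-1.57075890e+00 -2.61981852e-04  1.60624951e+00]
```

View pics/b8.png

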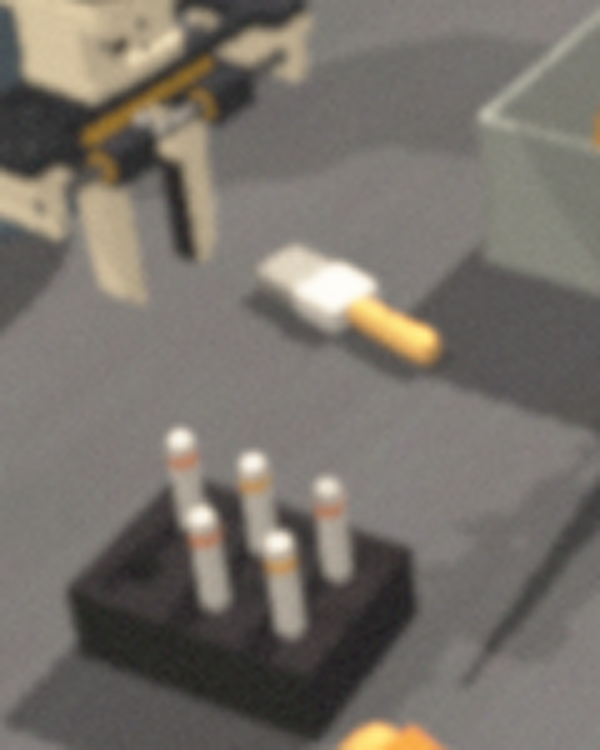

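Call:
drive_tool --pt "0 -0.004 -0.05 4.7 0.036" --pt "0 0 -0.05 0 0.036" --pt "0 0 -0.036 0 0.036" --pt "0 0 0 0 0.036" --pt "0 0 0 0 0.036"

```text
time_s: 13.1
eef_pos: [0.4663, -0.2353, 0.0711]
eef_rot: [-1.572, 0.001, 1.689]
ft_force: [0.1, 0.3, 0.5]
grip_width: 0.0359
```

```bash
python3 - <<'E'
from h import *
o=r.observe();print(o["eef_pos"],o["eef_rot"])
b=snap("scene","b9",(150,180,250,300),6)
E
```

```text
[ 0.46634153 -0.23532493  0.07105446] [-1.57208140e+00  1.03601743e-03  1.68871169e+00]
```

View pics/b9.png

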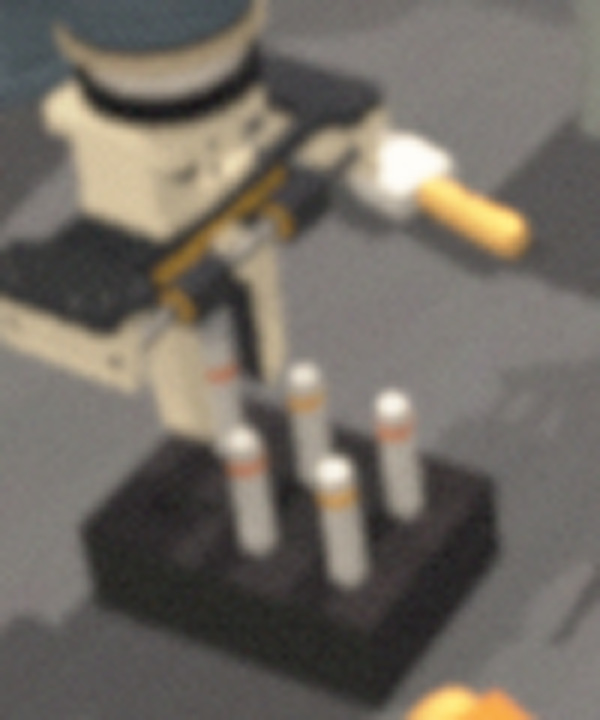

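Call:
drive_tool --pt "0 0 0 0 0.008" --pt "0 0 0 0 0.008" --pt "0 0 0 0 0.008" --pt "0 0 0 0 0.008" --pt "0 0 0.002 0 0.008" --force 30

```text
time_s: 13.78
eef_pos: [0.4655, -0.2355, 0.0716]
eef_rot: [-1.571, 0.0, 1.688]
ft_force: [0.4, -2.9, -3.5]
grip_width: 0.0132
```

Call:
drive_tool --pt "0 0 0.02 0 0.008" --pt "0 0 0.05 0 0.008" --pt "0 0 0.05 0 0.008" --pt "0 0.03 0.02 0 0.008" --pt "0 0.06 0 0 0.008"

```text
time_s: 14.4
eef_pos: [0.4659, -0.1453, 0.2131]
eef_rot: [-1.573, 0.001, 1.686]
ft_force: [-0.2, -0.1, -0.3]
grip_width: 0.0132
```

Call:
drive_tool --pt "0 0.06 0 0 0.008" --pt "0 0.06 0 0 0.008" --pt "0 0.06 0 0 0.008" --pt "0.005 0.06 0 0 0.008" --pt "0.005 0.06 0 0 0.008"

```text
time_s: 15.02
eef_pos: [0.4749, 0.1568, 0.2116]
eef_rot: [-1.57, -0.0, 1.689]
ft_force: [1.0, 0.5, -1.1]
grip_width: 0.0132
```

Call:
drive_tool --pt "0.007 0.06 0 0 0.008" --pt "0.007 0.06 0 0 0.008" --pt "0.007 0.06 0 0 0.008" --pt "0 0.02 0 0 0.008" --pt "0 0 0 0 0.008"

```text
time_s: 15.65
eef_pos: [0.4958, 0.3551, 0.211]
eef_rot: [-1.569, 0.001, 1.69]
ft_force: [0.8, -0.5, -0.8]
grip_width: 0.0131
```

Call:
drive_tool --pt "0 0 0 0 0.008" --pt "0 0 0 0 0.008" --pt "0 0 0 0 0.008" --pt "0 0 0 0 0.008" --pt "0 0 0 0 0.008"

```text
time_s: 16.27
eef_pos: [0.4965, 0.3546, 0.2117]
eef_rot: [-1.571, 0.0, 1.688]
ft_force: [-0.2, -0.2, -1.7]
grip_width: 0.0132
```

```bash
python3 - <<'E'
from h import *
o=r.observe();print(o["eef_pos"],o["eef_rot"])
b=snap("scene","b10",(230,40,350,190),5)
E
```

```text
[0.49653966 0.35457279 0.21169103] [-1.57083590e+00  1.45941775e-05  1.68833729e+00]
```

View pics/b10.png

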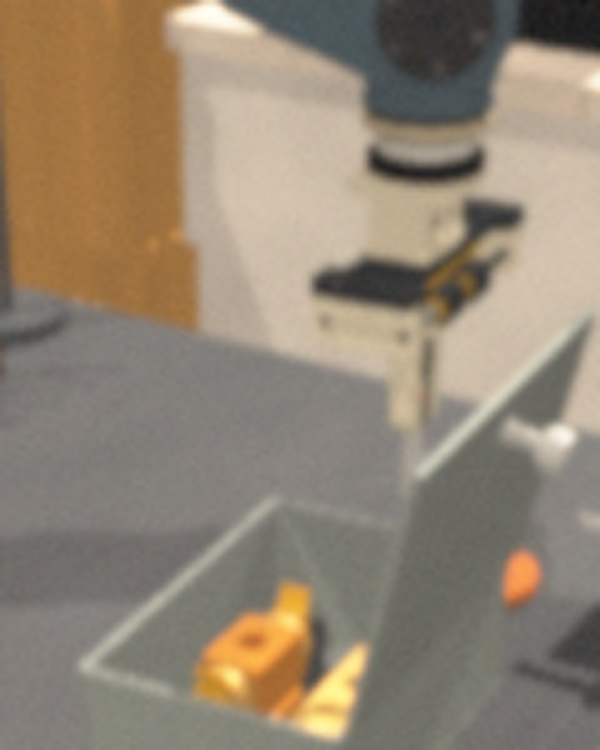

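Call:
drive_tool --pt "0 0 -0.045 0 0.008" --pt "0 0 -0.04 0 0.008" --pt "0 0 -0.008 0 0.008" --pt "0 0 -0.004 0 0.008" --pt "0 0 0 0 0.008"

```text
time_s: 16.95
eef_pos: [0.4971, 0.3551, 0.116]
eef_rot: [-1.573, -0.001, 1.689]
ft_force: [-0.1, 0.5, -1.5]
grip_width: 0.0131
```

Call:
drive_tool --pt "0 0 -0.004 0 0.008" --pt "0 0 -0.004 0 0.008" --pt "0 0 -0.004 0 0.008" --pt "0 0 -0.004 0 0.008" --pt "0 0 0 0 0.008"

```text
time_s: 17.58
eef_pos: [0.4964, 0.3549, 0.0984]
eef_rot: [-1.571, -0.0, 1.688]
ft_force: [0.6, 1.7, -1.3]
grip_width: 0.0133
```

Foot is about 14 mm in with no contact force, so I'll go on down.

Call:
drive_tool --pt "0 0 -0.006 0 0.008" --pt "0 0 -0.006 0 0.008" --pt "0 0 -0.006 0 0.008" --pt "0 0 -0.006 0 0.008" --pt "0 0 0 0 0.008"

```text
time_s: 18.2
eef_pos: [0.4964, 0.3551, 0.0739]
eef_rot: [-1.571, -0.001, 1.688]
ft_force: [0.5, 6.4, -4.7]
grip_width: 0.0135
```

Call:
drive_tool --pt "0 0 -0.003 0 0.008" --pt "0 0 -0.002 0 0.008" --pt "0 0 -0.002 0 0.008" --pt "0 0 0 0 0.008" --pt "0 0 0 0 0.008"

```text
time_s: 18.82
eef_pos: [0.4966, 0.3552, 0.0674]
eef_rot: [-1.571, -0.001, 1.688]
ft_force: [-0.1, 6.1, -1.3]
grip_width: 0.013
```

Call:
drive_tool --pt "0 0 -0.001 0 0.008" --pt "0 0 0 0 0.024" --pt "0 0 0 0 0.024" --pt "0 0 0 0 0.024" --pt "0 0 0.01 0 0.024"

```text
time_s: 19.45
eef_pos: [0.4961, 0.3543, 0.0764]
eef_rot: [-1.569, 0.001, 1.688]
ft_force: [-0.1, 0.0, -1.1]
grip_width: 0.0237
```

Call:
drive_tool --pt "0 0 0.05 0 0.024" --pt "0 0 0.05 0 0.036" --pt "0.0 -0.05 0.03 0 0.036" --pt "0 -0.06 0 0 0.036" --pt "0 -0.06 0 0 0.036"

```text
time_s: 20.08
eef_pos: [0.4964, 0.1831, 0.2078]
eef_rot: [-1.572, -0.0, 1.689]
ft_force: [0.8, -0.5, 0.5]
grip_width: 0.036
```

```bash
python3 - <<'E'
from h import *
b=snap("scene","b11",(230,40,350,190),5)
snap("top","t11",(160,190,260,270),7)
o=r.observe();print(o["eef_pos"],o["eef_rot"])
E
```

```text
[0.49646291 0.18051732 0.20760501] [-1.57128470e+00  8.95595181e-04  1.68459859e+00]
```

View pics/b11.png

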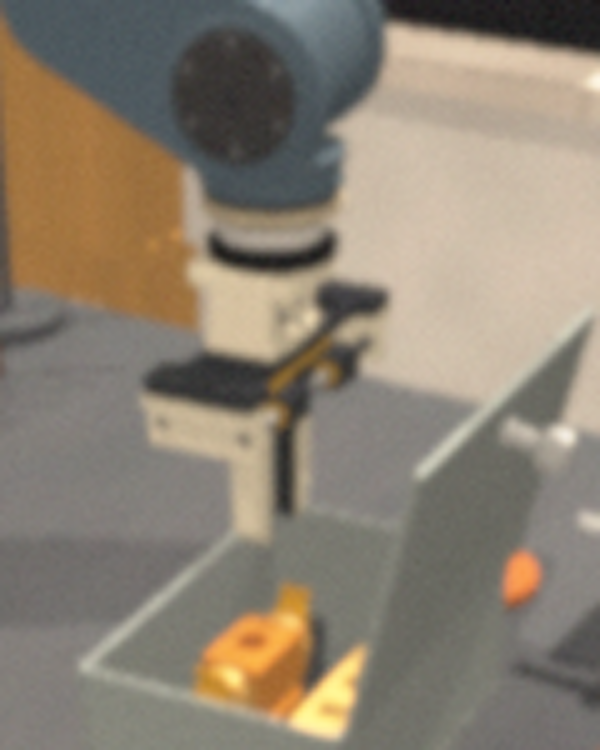

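View pics/t11.png

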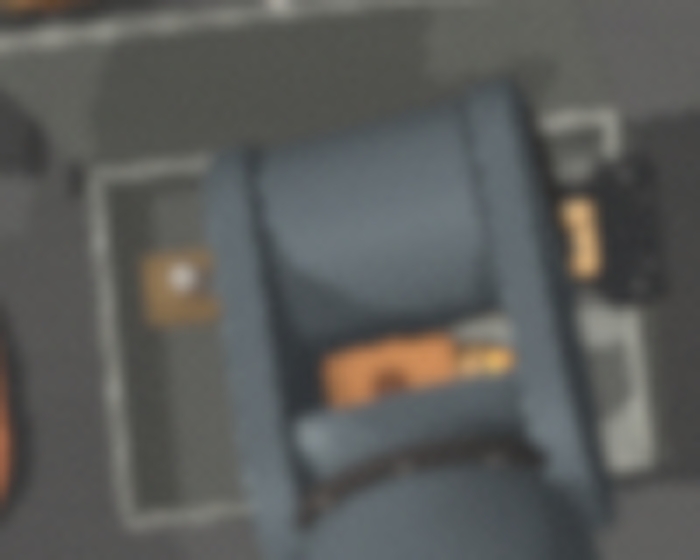

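Call:
drive_tool --pt "0 -0.06 0 0 0.036" --pt "0 -0.06 0 0 0.036" --pt "0 -0.06 0 0 0.036" --pt "0.005 -0.06 0 0 0.036" --pt "0.005 -0.06 0 0 0.036"

```text
time_s: 20.8
eef_pos: [0.5067, -0.1169, 0.2075]
eef_rot: [-1.572, 0.0, 1.689]
ft_force: [1.0, 0.9, -0.5]
grip_width: 0.0358
```

Call:
drive_tool --pt "0.005 -0.06 0 0 0.036" --pt "0 -0.05 0 0 0.036" --pt "0 0 -0.03 0 0.036" --pt "0 0 0 0 0.036" --pt "0 0 0 0 0.036"

```text
time_s: 21.42
eef_pos: [0.5121, -0.2248, 0.1778]
eef_rot: [-1.572, 0.0, 1.689]
ft_force: [-0.2, 0.3, 0.8]
grip_width: 0.036
```

Call:
drive_tool --pt "-0.001 -0.002 -0.05 0 0.036" --pt "0 0 -0.05 0 0.036" --pt "0 0 -0.007 0 0.036" --pt "0 0 0 0 0.036" --pt "0 0 0 0 0.036"

```text
time_s: 22.05
eef_pos: [0.5117, -0.2278, 0.0719]
eef_rot: [-1.574, 0.002, 1.689]
ft_force: [0.8, -0.2, 0.2]
grip_width: 0.036
```

Call:
drive_tool --pt "0 0 0 0 0.008" --pt "0 0 0 0 0.008" --pt "0 0 0 0 0.008" --pt "0 0 0 0 0.008" --pt "0 0 0 0 0.008"

```text
time_s: 22.68
eef_pos: [0.5108, -0.2277, 0.07]
eef_rot: [-1.571, 0.001, 1.689]
ft_force: [0.1, -3.0, 5.2]
grip_width: 0.0136
```

Call:
drive_tool --pt "0 0 0.02 0 0.008" --pt "0 0 0.05 0 0.008" --pt "0 0 0.05 0 0.008" --pt "0 0.03 0.02 0 0.008" --pt "0 0.06 0 0 0.008"

```text
time_s: 23.3
eef_pos: [0.5109, -0.1373, 0.2109]
eef_rot: [-1.573, 0.001, 1.686]
ft_force: [0.4, 1.3, -0.5]
grip_width: 0.0135
```

Call:
drive_tool --pt "0 0.06 0 0 0.008" --pt "0 0.06 0 0 0.008" --pt "0 0.06 0 0 0.008" --pt "0 0.06 0 0 0.008" --pt "-0.005 0.06 0 0 0.008"

```text
time_s: 23.92
eef_pos: [0.5048, 0.1648, 0.2093]
eef_rot: [-1.57, -0.0, 1.688]
ft_force: [1.2, -0.7, -1.0]
grip_width: 0.0134
```

Call:
drive_tool --pt "-0.005 0.06 0 0 0.008" --pt "0 0.06 0 0 0.008" --pt "0 0.0325 0 0 0.008" --pt "0 0 0 0 0.008" --pt "0 0 -0.04 0 0.008"

```text
time_s: 24.55
eef_pos: [0.5015, 0.3154, 0.1711]
eef_rot: [-1.575, -0.001, 1.689]
ft_force: [-0.1, 0.4, -1.6]
grip_width: 0.0135
```

Call:
drive_tool --pt "0 0 -0.045 0 0.008" --pt "0 0 -0.008 0 0.008" --pt "0 0 0 0 0.008" --pt "0 0 0 0 0.008" --pt "0 0 0 0 0.008"

```text
time_s: 25.18
eef_pos: [0.5011, 0.3154, 0.118]
eef_rot: [-1.573, -0.001, 1.688]
ft_force: [0.2, -0.3, -1.5]
grip_width: 0.0133
```

Call:
drive_tool --pt "0 0 -0.005 0 0.008" --pt "0 0 -0.006 0 0.008" --pt "0 0 -0.006 0 0.008" --pt "0 0 -0.006 0 0.008" --pt "0 0 0 0 0.008"

```text
time_s: 25.8
eef_pos: [0.5003, 0.3154, 0.0931]
eef_rot: [-1.57, -0.0, 1.688]
ft_force: [-0.7, 1.4, -2.5]
grip_width: 0.0129
```

Call:
drive_tool --pt "0 0 -0.006 0 0.008" --pt "0 0 -0.006 0 0.008" --pt "0 0 -0.006 0 0.008" --pt "0 0 -0.006 0 0.008" --pt "0 0 0 0 0.008"

```text
time_s: 26.42
eef_pos: [0.5003, 0.3154, 0.0689]
eef_rot: [-1.57, -0.0, 1.688]
ft_force: [0.2, 6.6, -4.3]
grip_width: 0.0133
```

Call:
drive_tool --pt "0 0 -0.003 0 0.008" --pt "0 0 -0.002 0 0.024" --pt "0 0 0 0 0.024" --pt "0 0 0 0 0.024" --pt "0 0 0.002 0 0.024"

```text
time_s: 27.05
eef_pos: [0.5004, 0.3151, 0.0666]
eef_rot: [-1.57, 0.0, 1.688]
ft_force: [0.1, -0.1, -0.2]
grip_width: 0.0238
```

Call:
drive_tool --pt "0 0 0.05 0 0.024" --pt "0 0 0.05 0 0.036" --pt "0.0 -0.05 0.03 0 0.036" --pt "0 -0.06 0 0 0.036" --pt "0 -0.06 0 0 0.036"

```text
time_s: 27.68
eef_pos: [0.5004, 0.1436, 0.1974]
eef_rot: [-1.572, 0.0, 1.689]
ft_force: [1.0, 0.9, -1.1]
grip_width: 0.0358
```

Call:
drive_tool --pt "0 -0.06 0.01 0 0.036" --pt "0 -0.06 0 0 0.036" --pt "0 -0.06 0 0 0.036" --pt "0.02 -0.055 0 0 0.036" --pt "0.02 -0.055 0 0 0.036"

```text
time_s: 28.3
eef_pos: [0.5407, -0.1469, 0.2072]
eef_rot: [-1.571, 0.0, 1.688]
ft_force: [0.8, 0.5, 0.3]
grip_width: 0.0362
```

Call:
drive_tool --pt "0.016 -0.05 0 0 0.036" --pt "0 -0.023 0 0 0.036" --pt "0 0 -0.03 0 0.036" --pt "0 0 0 0 0.036" --pt "0 0 0 0 0.036"

```text
time_s: 28.92
eef_pos: [0.5567, -0.2173, 0.1777]
eef_rot: [-1.571, 0.0, 1.689]
ft_force: [0.5, -0.4, 0.3]
grip_width: 0.0362
```

```bash
python3 - <<'E'
from h import *
b=snap("scene","b12",(150,150,270,300),5)
o=r.observe();print(o["eef_pos"],o["eef_rot"])
snap("top","t12",(160,190,260,270),7)
E
```

```text
[ 0.55689167 -0.21743645  0.17796945] [-1.57200326e+00  7.81960483e-04  1.68923385e+00]
```

View pics/b12.png

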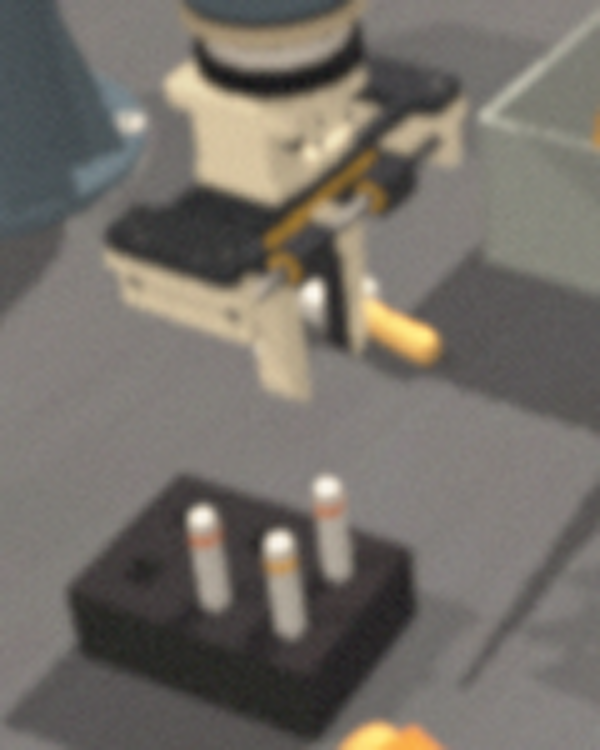

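View pics/t12.png

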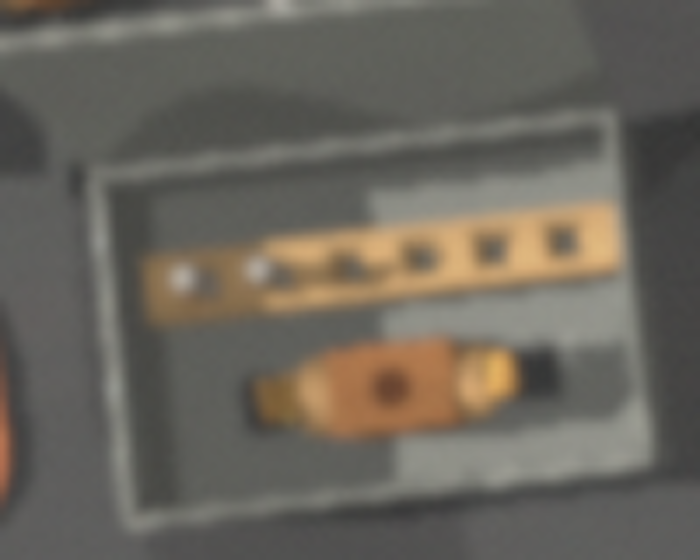

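Two punches are in and three are left in the stand.

Call:
drive_tool --pt "0 -0.002 -0.05 0 0.036" --pt "0 0 -0.05 0 0.036" --pt "0 0 -0.007 0 0.036" --pt "0 0 0 0 0.036" --pt "0 0 0 0 0.036"

```text
time_s: 29.65
eef_pos: [0.5577, -0.2203, 0.072]
eef_rot: [-1.574, 0.002, 1.689]
ft_force: [0.0, 0.8, -0.1]
grip_width: 0.0359
```

Call:
drive_tool --pt "0 0 0 0 0.008" --pt "0 0 0 0 0.008" --pt "0 0 0 0 0.008" --pt "0 0 0 0 0.008" --pt "0 0 0 0 0.008"

```text
time_s: 30.28
eef_pos: [0.5567, -0.22, 0.07]
eef_rot: [-1.571, 0.0, 1.689]
ft_force: [0.2, -0.2, 5.6]
grip_width: 0.0133
```

Call:
drive_tool --pt "0 0 0.02 0 0.008" --pt "0 0 0.05 0 0.008" --pt "0 0 0.05 0 0.008" --pt "0 0.03 0.02 0 0.008" --pt "0 0.06 0 0 0.008"

```text
time_s: 30.9
eef_pos: [0.557, -0.1301, 0.211]
eef_rot: [-1.573, 0.001, 1.686]
ft_force: [-0.4, 0.3, -1.7]
grip_width: 0.0134
```

Call:
drive_tool --pt "-0.02 0.055 0 0 0.008" --pt "-0.02 0.055 0 0 0.008" --pt "-0.011 0.06 0 0 0.008" --pt "0 0.06 0 0 0.008" --pt "0 0.06 0 0 0.008"

```text
time_s: 31.52
eef_pos: [0.5049, 0.1621, 0.2095]
eef_rot: [-1.571, 0.0, 1.688]
ft_force: [-0.1, -0.3, -1.1]
grip_width: 0.0135
```

Call:
drive_tool --pt "0 0.06 0 0 0.008" --pt "0 0.055 0 0 0.008" --pt "0 0 0 0 0.008" --pt "0 0 0 0 0.008" --pt "0 0 -0.04 0 0.008"

```text
time_s: 32.15
eef_pos: [0.5071, 0.2747, 0.1714]
eef_rot: [-1.576, -0.001, 1.687]
ft_force: [0.8, -0.8, -1.6]
grip_width: 0.0133
```

Call:
drive_tool --pt "0 0 -0.045 0 0.008" --pt "0 0 -0.008 0 0.008" --pt "0 0 0 0 0.008" --pt "0 0 0 0 0.008" --pt "0 0 0 0 0.008"

```text
time_s: 32.78
eef_pos: [0.5061, 0.2754, 0.118]
eef_rot: [-1.573, -0.001, 1.688]
ft_force: [-0.4, -0.2, -1.4]
grip_width: 0.0132
```

Call:
drive_tool --pt "0 0 -0.005 0 0.008" --pt "0 0 -0.006 0 0.008" --pt "0 0 -0.006 0 0.008" --pt "0 0 -0.006 0 0.008" --pt "0 0 0 0 0.008"

```text
time_s: 33.4
eef_pos: [0.5053, 0.2755, 0.093]
eef_rot: [-1.57, -0.0, 1.688]
ft_force: [-0.9, 4.4, -3.5]
grip_width: 0.0134
```

Call:
drive_tool --pt "0 0 -0.006 0 0.008" --pt "0 0 -0.006 0 0.008" --pt "0 0 -0.006 0 0.008" --pt "0 0 -0.006 0 0.008" --pt "0 0 0 0 0.008"

```text
time_s: 34.02
eef_pos: [0.5055, 0.2756, 0.0691]
eef_rot: [-1.571, -0.001, 1.688]
ft_force: [-0.0, 6.4, -5.1]
grip_width: 0.0135
```

Call:
drive_tool --pt "0 0 -0.003 0 0.008" --pt "0 0 -0.002 0 0.024" --pt "0 0 0 0 0.024" --pt "0 0 0 0 0.024" --pt "0 0 0.002 0 0.024"

```text
time_s: 34.65
eef_pos: [0.5054, 0.2751, 0.0667]
eef_rot: [-1.571, 0.0, 1.689]
ft_force: [0.2, 1.0, -0.3]
grip_width: 0.024
```

Call:
drive_tool --pt "0 0 0.05 0 0.024" --pt "0 0 0.05 0 0.036" --pt "0.0 -0.05 0.03 0 0.036" --pt "0 -0.06 0.01 0 0.036" --pt "0 -0.06 0 0 0.036"

```text
time_s: 35.28
eef_pos: [0.5057, 0.1036, 0.2079]
eef_rot: [-1.573, 0.0, 1.689]
ft_force: [0.9, -0.2, -0.7]
grip_width: 0.0359
```

Call:
drive_tool --pt "0 -0.06 0 0 0.036" --pt "0 -0.06 0 0 0.036" --pt "0 -0.06 0 0 0.036" --pt "0.006 -0.06 0 0 0.036" --pt "0.007 -0.06 0 0 0.036"

```text
time_s: 35.9
eef_pos: [0.5183, -0.1969, 0.2071]
eef_rot: [-1.571, 0.0, 1.688]
ft_force: [0.6, 0.9, -0.5]
grip_width: 0.0358
```

Call:
drive_tool --pt "0 -0.06 0 0 0.036" --pt "0 -0.016 0 0 0.036" --pt "0 0 -0.03 0 0.036" --pt "0 0 0 0 0.036" --pt "0 0 0 0 0.036"

```text
time_s: 36.52
eef_pos: [0.5189, -0.2703, 0.1777]
eef_rot: [-1.571, 0.0, 1.689]
ft_force: [-0.5, 0.3, -0.1]
grip_width: 0.0361
```

Call:
drive_tool --pt "0 -0.002 -0.05 0 0.036" --pt "0 0 -0.05 0 0.036" --pt "0 0 -0.007 0 0.036" --pt "0 0 0 0 0.036" --pt "0 0 0 0 0.036"

```text
time_s: 37.15
eef_pos: [0.5197, -0.2734, 0.072]
eef_rot: [-1.573, 0.002, 1.689]
ft_force: [0.0, -0.1, 0.1]
grip_width: 0.0362
```

Call:
drive_tool --pt "0 0 0 0 0.008" --pt "0 0 0 0 0.008" --pt "0 0 0 0 0.008" --pt "0 0 0 0 0.008" --pt "0 0 0 0 0.008"

```text
time_s: 37.78
eef_pos: [0.5188, -0.2731, 0.07]
eef_rot: [-1.571, 0.001, 1.689]
ft_force: [-0.3, -2.3, 4.7]
grip_width: 0.0134
```

Call:
drive_tool --pt "0 0 0.02 0 0.008" --pt "0 0 0.05 0 0.008" --pt "0 0 0.05 0 0.008" --pt "0 0.03 0.02 0 0.008" --pt "0 0.06 0 0 0.008"

```text
time_s: 38.4
eef_pos: [0.5189, -0.1829, 0.211]
eef_rot: [-1.573, 0.001, 1.686]
ft_force: [-0.4, 1.0, -1.3]
grip_width: 0.0137
```

Call:
drive_tool --pt "0 0.06 0 0 0.008" --pt "0 0.06 0 0 0.008" --pt "0 0.06 0 0 0.008" --pt "-0.004 0.06 0 0 0.008" --pt "-0.0045 0.06 0 0 0.008"

```text
time_s: 39.02
eef_pos: [0.5092, 0.1192, 0.2093]
eef_rot: [-1.57, -0.0, 1.688]
ft_force: [0.5, 0.4, -1.1]
grip_width: 0.0137
```

Call:
drive_tool --pt "0 0.06 0 0 0.008" --pt "0 0.0585 0 0 0.008" --pt "0 0 0 0 0.008" --pt "0 0 0 0 0.008" --pt "0 0 -0.04 0 0.008"

```text
time_s: 39.65
eef_pos: [0.5116, 0.235, 0.1714]
eef_rot: [-1.576, -0.001, 1.687]
ft_force: [0.4, -0.0, -1.5]
grip_width: 0.0135
```

Call:
drive_tool --pt "0 0 -0.045 0 0.008" --pt "0 0 -0.008 0 0.008" --pt "0 0 0 0 0.008" --pt "0 0 0 0 0.008" --pt "0 0 0 0 0.008"

```text
time_s: 40.28
eef_pos: [0.5106, 0.2359, 0.118]
eef_rot: [-1.573, -0.0, 1.688]
ft_force: [0.6, -0.6, -0.7]
grip_width: 0.013
```

Call:
drive_tool --pt "0 0 -0.005 0 0.008" --pt "0 0 -0.006 0 0.008" --pt "0 0 -0.006 0 0.008" --pt "0 0 -0.006 0 0.008" --pt "0 0 0 0 0.008"

```text
time_s: 40.9
eef_pos: [0.5098, 0.2359, 0.0931]
eef_rot: [-1.57, -0.0, 1.688]
ft_force: [0.0, 3.1, -3.5]
grip_width: 0.0132
```

Call:
drive_tool --pt "0 0 -0.006 0 0.008" --pt "0 0 -0.006 0 0.008" --pt "0 0 -0.006 0 0.008" --pt "0 0 -0.006 0 0.008" --pt "0 0 0 0 0.008"

```text
time_s: 41.52
eef_pos: [0.5099, 0.236, 0.069]
eef_rot: [-1.571, -0.0, 1.688]
ft_force: [1.0, 5.8, -4.3]
grip_width: 0.0132
```

Call:
drive_tool --pt "0 0 -0.003 0 0.008" --pt "0 0 -0.002 0 0.024" --pt "0 0 0 0 0.024" --pt "0 0 0 0 0.024" --pt "0 0 0.002 0 0.024"

```text
time_s: 42.15
eef_pos: [0.5099, 0.2356, 0.0667]
eef_rot: [-1.571, 0.0, 1.688]
ft_force: [0.2, -0.3, 0.5]
grip_width: 0.0239
```

Call:
drive_tool --pt "0 0 0.05 0 0.024" --pt "0 0 0.05 0 0.036" --pt "0.0 -0.05 0.03 0 0.036" --pt "0 -0.06 0.01 0 0.036" --pt "0 -0.06 0 0 0.036"

```text
time_s: 42.78
eef_pos: [0.5102, 0.0641, 0.208]
eef_rot: [-1.573, 0.0, 1.689]
ft_force: [0.9, -0.7, -0.4]
grip_width: 0.0358
```

Call:
drive_tool --pt "0 -0.06 0 0 0.036" --pt "0 -0.06 0 0 0.036" --pt "0.015 -0.055 0 0 0.036" --pt "0.02 -0.055 0 0 0.036" --pt "0.019 -0.055 0 0 0.036"

```text
time_s: 43.4
eef_pos: [0.5643, -0.2213, 0.207]
eef_rot: [-1.571, 0.0, 1.688]
ft_force: [0.2, 1.2, 0.5]
grip_width: 0.0358
```

Call:
drive_tool --pt "0 -0.044 0 0 0.036" --pt "0 0 0 0 0.036" --pt "0 0 -0.03 0 0.036" --pt "0 0 0 0 0.036" --pt "0 0 0 0 0.036"

```text
time_s: 44.02
eef_pos: [0.5644, -0.2628, 0.1778]
eef_rot: [-1.572, 0.0, 1.689]
ft_force: [0.3, 0.4, 0.2]
grip_width: 0.0359
```

Call:
drive_tool --pt "0 -0.002 -0.05 0 0.036" --pt "0 0 -0.05 0 0.036" --pt "0 0 -0.007 0 0.036" --pt "0 0 0 0 0.036" --pt "0 0 0 0 0.036"

```text
time_s: 44.65
eef_pos: [0.5652, -0.2658, 0.0721]
eef_rot: [-1.574, 0.002, 1.689]
ft_force: [0.0, 0.1, -0.8]
grip_width: 0.0361
```

Call:
drive_tool --pt "0 0 0 0 0.008" --pt "0 0 0 0 0.008" --pt "0 0 0 0 0.008" --pt "0 0 0 0 0.008" --pt "0 0 0 0 0.008"

```text
time_s: 45.28
eef_pos: [0.5642, -0.2654, 0.07]
eef_rot: [-1.571, 0.0, 1.689]
ft_force: [-0.6, 0.4, 4.8]
grip_width: 0.0132
```

Call:
drive_tool --pt "0 0 0.02 0 0.008" --pt "0 0 0.05 0 0.008" --pt "0 0 0.05 0 0.008" --pt "0 0.03 0.02 0 0.008" --pt "0 0.06 0 0 0.008"

```text
time_s: 45.9
eef_pos: [0.5644, -0.1756, 0.2125]
eef_rot: [-1.574, 0.002, 1.686]
ft_force: [-0.3, 0.5, -1.1]
grip_width: 0.0133
```

Call:
drive_tool --pt "-0.0165 0.055 0 0 0.008" --pt "-0.0165 0.055 0 0 0.008" --pt "-0.0165 0.055 0 0 0.008" --pt "0 0.06 0 0 0.008" --pt "0 0.06 0 0 0.008"

```text
time_s: 46.52
eef_pos: [0.5139, 0.1116, 0.2109]
eef_rot: [-1.571, -0.0, 1.688]
ft_force: [1.3, -0.4, 0.1]
grip_width: 0.0134
```

Call:
drive_tool --pt "0 0.06 0 0 0.008" --pt "0 0.0265 0 0 0.008" --pt "0 0 0 0 0.008" --pt "0 0 0 0 0.008" --pt "0 0 -0.04 0 0.008"

```text
time_s: 47.15
eef_pos: [0.5162, 0.1955, 0.1718]
eef_rot: [-1.576, -0.001, 1.687]
ft_force: [0.1, 0.4, -2.1]
grip_width: 0.0131
```

Call:
drive_tool --pt "0 0 -0.045 0 0.008" --pt "0 0 -0.008 0 0.008" --pt "0 0 0 0 0.008" --pt "0 0 0 0 0.008" --pt "0 0 0 0 0.008"

```text
time_s: 47.78
eef_pos: [0.5151, 0.1963, 0.118]
eef_rot: [-1.573, -0.0, 1.688]
ft_force: [-0.4, 1.3, -0.3]
grip_width: 0.0135
```

Call:
drive_tool --pt "0 0 -0.005 0 0.008" --pt "0 0 -0.006 0 0.008" --pt "0 0 -0.006 0 0.008" --pt "0 0 -0.006 0 0.008" --pt "0 0 0 0 0.008"

```text
time_s: 48.4
eef_pos: [0.5142, 0.1963, 0.0931]
eef_rot: [-1.57, -0.0, 1.689]
ft_force: [0.3, 0.9, -2.3]
grip_width: 0.0129
```

Call:
drive_tool --pt "0 0 -0.006 0 0.008" --pt "0 0 -0.006 0 0.008" --pt "0 0 -0.006 0 0.008" --pt "0 0 -0.006 0 0.008" --pt "0 0 0 0 0.008"

```text
time_s: 49.02
eef_pos: [0.5142, 0.1963, 0.069]
eef_rot: [-1.57, -0.0, 1.688]
ft_force: [-0.2, 3.6, -3.7]
grip_width: 0.013
```

Call:
drive_tool --pt "0 0 -0.003 0 0.008" --pt "0 0 -0.002 0 0.024" --pt "0 0 0 0 0.024" --pt "0 0 0 0 0.024" --pt "0 0 0.002 0 0.024"

```text
time_s: 49.65
eef_pos: [0.5145, 0.1961, 0.0667]
eef_rot: [-1.571, 0.0, 1.689]
ft_force: [-1.2, -0.6, 0.7]
grip_width: 0.0242
```

Call:
drive_tool --pt "0 0 0.05 0 0.024" --pt "0 0 0.05 0 0.036" --pt "0.0 -0.05 0.03 0 0.036" --pt "0 -0.06 0.03 0 0.01" --pt "0 -0.06 0.03 0 0"

```text
time_s: 50.28
eef_pos: [0.5142, 0.0328, 0.2539]
eef_rot: [-1.571, 0.0, 1.689]
ft_force: [1.9, 0.7, 0.3]
grip_width: 0.0203
```

Call:
drive_tool --pt "0.03 -0.03 0.03 0 0" --pt "0.06 0 0.0 0 0" --pt "0 0 0 0 0" --pt "0 0 0 0 0" --pt "0 0 0 0 0"

```text
time_s: 50.9
eef_pos: [0.6037, 0.0047, 0.283]
eef_rot: [-1.571, 0.0, 1.689]
ft_force: [0.2, -0.3, 0.9]
grip_width: 0.0003
```

```bash
python3 - <<'E'
from h import *
b=snap("scene","b13",(230,80,380,210),5)
snap("top","t13",(150,160,290,270),5)
o=r.observe();print(o["eef_pos"],o["eef_rot"])
E
```

```text
[0.60392026 0.00463098 0.28316453] [-1.57140703e+00  1.36904897e-04  1.68880939e+00]
```

View pics/b13.png

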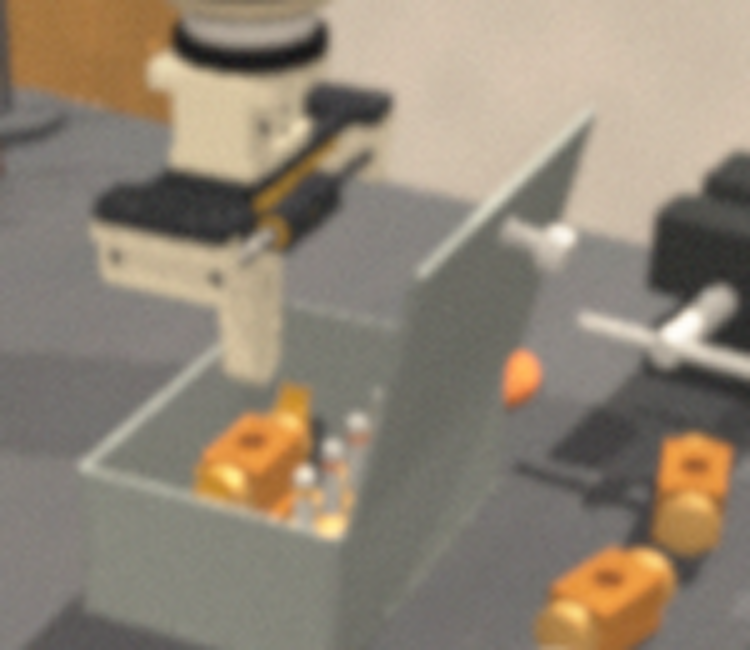

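View pics/t13.png

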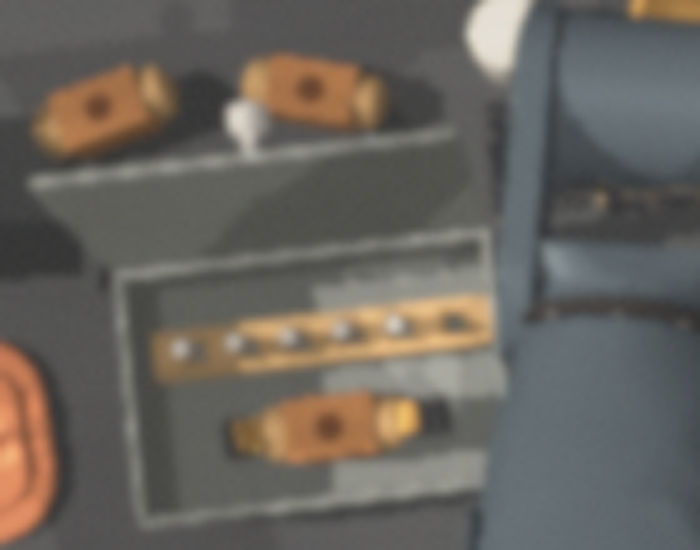

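```bash
python3 - <<'E'
from fit import *
c=np.array([.475,.2515,.116])
def W(l):
    C,S=np.cos(c[2]),np.sin(c[2]);return [c[0]+C*l[0]-S*l[1],c[1]+S*l[0]+C*l[1],l[2]]
M=[("top",(240.6,186),-.14),("top",(156,196.4),.14),("scene",(313.2,134.4),-.14),("scene",(348.,102),.14)]
f=lambda t,n,y:proj(n,W((.095-.19*np.cos(t),y,.112+.19*np.sin(t))))
for t in np.arange(1.5,1.91,.05):
    print(round(t,2),[np.round(f(t,n,y)-u,1).tolist() for n,u,y in M])
for y in (-.05,0,.05):
  for t in (1.9,1.75,1.6):
    print(t,y,np.round(W((.095-.19*np.cos(t),y,.112+.19*np.sin(t))),3))
E
```

```text
1.5 [[2.0, 16.9], [0.8, 16.5], [-19.3, -4.9], [-16.3, -5.0]]
1.55 [[1.7, 14.0], [0.4, 13.6], [-16.2, -4.4], [-13.6, -4.7]]
1.6 [[1.4, 11.1], [0.2, 10.7], [-13.1, -3.8], [-10.9, -4.2]]
1.65 [[1.1, 8.2], [-0.0, 7.8], [-10.1, -3.0], [-8.1, -3.6]]
1.7 [[0.8, 5.4], [-0.2, 5.0], [-7.0, -2.0], [-5.4, -2.8]]
1.75 [[0.5, 2.7], [-0.3, 2.2], [-3.9, -0.8], [-2.7, -1.9]]
1.8 [[0.3, -0.0], [-0.4, -0.6], [-0.8, 0.5], [-0.0, -0.9]]
1.85 [[0.1, -2.7], [-0.4, -3.2], [2.2, 1.9], [2.6, 0.3]]
1.9 [[-0.1, -5.2], [-0.4, -5.8], [5.2, 3.5], [5.2, 1.6]]
1.9 -0.05 [0.636 0.22  0.292]
1.75 -0.05 [0.609 0.217 0.299]
1.6 -0.05 [0.581 0.213 0.302]
1.9 0 [0.63  0.27  0.292]
1.75 0 [0.603 0.266 0.299]
1.6 0 [0.575 0.263 0.302]
1.9 0.05 [0.625 0.319 0.292]
1.75 0.05 [0.597 0.316 0.299]
1.6 0.05 [0.569 0.313 0.302]
```

Call:
drive_tool --pt "0.057 0 -0.014 0 0" --pt "0 0.06 0 0 0" --pt "0 0.06 0 0 0" --pt "0 0.06 0 0 0" --pt "0 0.028 0 0 0"

```text
time_s: 51.62
eef_pos: [0.6606, 0.2156, 0.2689]
eef_rot: [-1.571, -0.0, 1.691]
ft_force: [0.7, -0.3, -0.5]
grip_width: 0.0003
```

```bash
python3 - <<'E'
from h import *
b=snap("scene","b14",(260,50,400,200),5)
o=r.observe();p=o["eef_pos"];print(p)
c=np.array([.475,.2515,.116]);C,S=np.cos(c[2]),np.sin(c[2]);rho=.165
prev=None
for t in [1.8,1.57,1.4,1.2,1.0,.8,.6,.4,.2,.1,0]:
    if t>1.57: x=.1025-.19*np.cos(t)+.007*np.sin(t)+.0; z=.27
    else: x=.1025-rho*np.cos(t)+.007*np.sin(t); z=.112+rho*np.sin(t)+.007*np.cos(t)
    w=np.array([c[0]+C*x+S*.06,c[1]+S*x-C*.06,z])
    print(t,np.round(w,4),None if prev is None else np.round(w-prev,4)); prev=w
E
```

```text
[0.66037095 0.21767568 0.26876908]
1.8 [0.6334 0.2096 0.27  ] None
1.57 [0.5906 0.2046 0.277 ] [-0.0428 -0.005   0.007 ]
1.4 [0.5628 0.2013 0.2758] [-0.0278 -0.0032 -0.0012]
1.2 [0.5308 0.1976 0.2683] [-0.0319 -0.0037 -0.0075]
1.0 [0.5011 0.1941 0.2546] [-0.0298 -0.0035 -0.0137]
0.8 [0.4746 0.191  0.2352] [-0.0265 -0.0031 -0.0194]
0.6 [0.4524 0.1885 0.2109] [-0.0221 -0.0026 -0.0243]
0.4 [0.4355 0.1865 0.1827] [-0.0169 -0.002  -0.0282]
0.2 [0.4245 0.1852 0.1516] [-0.011  -0.0013 -0.0311]
0.1 [0.4214 0.1848 0.1354] [-0.0031 -0.0004 -0.0162]
0 [0.4199 0.1847 0.119 ] [-0.0015 -0.0002 -0.0164]
```

View pics/b14.png

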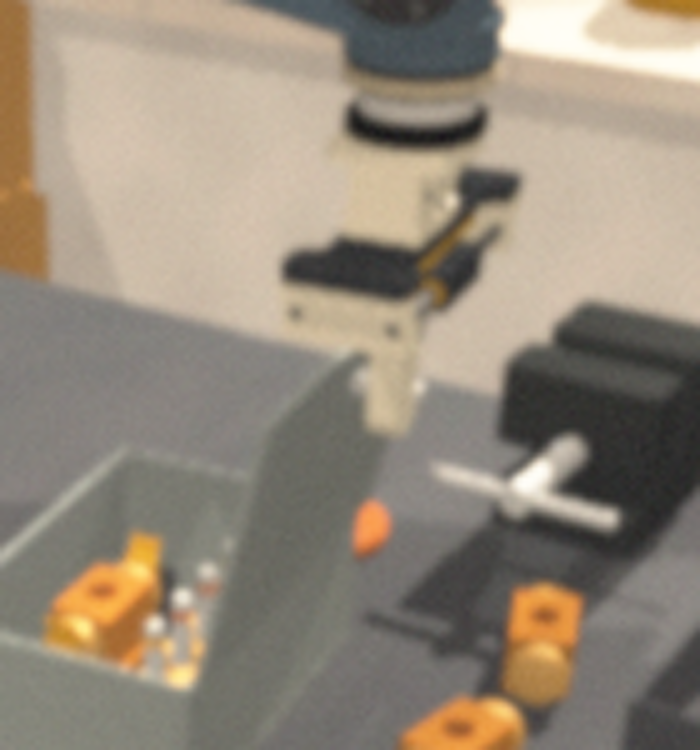

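Call:
drive_tool --pt "0 -0.012 0 0 0" --pt "-0.02 -0.002 0 0 0" --pt "-0.025 -0.003 0.003 0 0" --pt "-0.025 -0.003 0.003 0 0" --pt "-0.028 -0.003 0 0 0"

```text
time_s: 52.3
eef_pos: [0.5634, 0.1871, 0.275]
eef_rot: [-1.573, 0.0, 1.686]
ft_force: [4.0, -0.2, -1.9]
grip_width: 0.0003
```

Call:
drive_tool --pt "-0.032 -0.004 -0.0075 0 0" --pt "-0.03 -0.0035 -0.0135 0 0" --pt "-0.0265 -0.003 -0.0195 0 0" --pt "-0.022 -0.0025 -0.0245 0 0" --pt "-0.017 -0.002 -0.028 0 0"

```text
time_s: 52.92
eef_pos: [0.4356, 0.1727, 0.1817]
eef_rot: [-1.573, 0.0, 1.687]
ft_force: [2.3, 0.5, 1.2]
grip_width: 0.0004
```

```bash
python3 - <<'E'
from h import *
b=snap("scene","b15",(220,50,380,200),5)
o=r.observe();print(o["eef_pos"],o["ft_force"])
E
```

```text
[0.43231308 0.17208475 0.17825784] [-1.35289402 -0.37967889 -3.88871539]
```

View pics/b15.png

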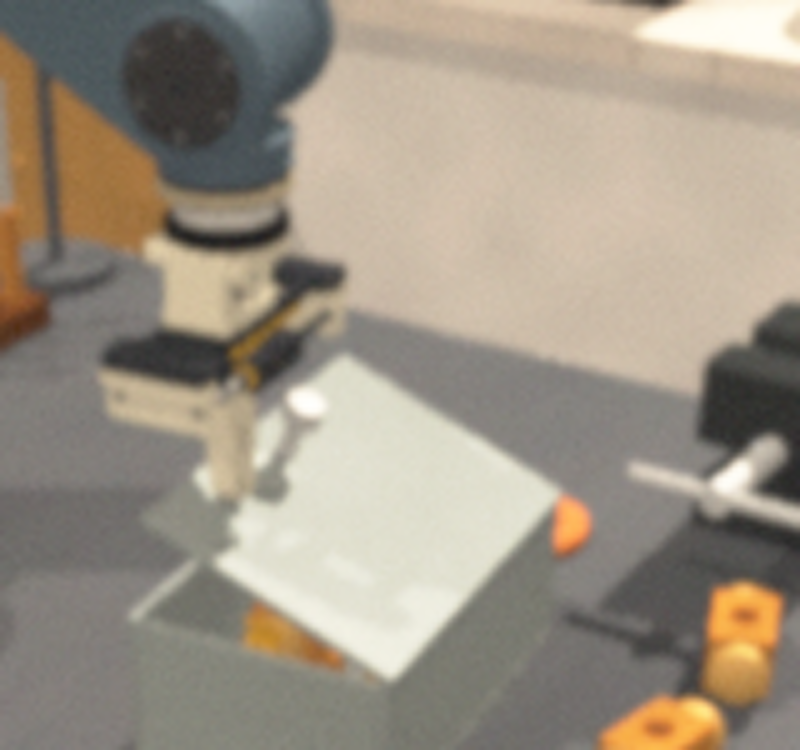

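Call:
drive_tool --pt "-0.008 -0.001 -0.02 0 0" --pt "-0.003 0 -0.02 0 0" --pt "0 0 -0.015 0 0" --pt "0 0 -0.005 0 0" --pt "0 0 0 0 0"

```text
time_s: 53.6
eef_pos: [0.4254, 0.1732, 0.1217]
eef_rot: [-1.571, -0.0, 1.688]
ft_force: [0.3, 0.4, -0.0]
grip_width: 0.0009
```

Call:
drive_tool --pt "0 0 -0.002 0 0" --pt "0 0 0 0 0" --pt "0 0 0 0 0" --pt "0 0 0 0 0" --pt "0 0 0 0 0"

```text
time_s: 54.22
eef_pos: [0.4252, 0.1735, 0.1198]
eef_rot: [-1.571, -0.0, 1.689]
ft_force: [0.6, 1.1, 2.8]
grip_width: 0.0005
```

Call:
drive_tool --pt "0 0 -0.001 0 0" --pt "0 0 0 0 0" --pt "0 0 -0.001 0 0" --pt "0 0 0 0 0" --pt "0 0 0 0 0"

```text
time_s: 54.85
eef_pos: [0.4253, 0.1735, 0.1195]
eef_rot: [-1.572, -0.0, 1.689]
ft_force: [-8.8, -4.3, 31.7]
grip_width: 0.0006
```

Call:
drive_tool --pt "0 0 0.03 0 0" --pt "0 -0.03 0.05 0 0" --pt "-0.02 -0.05 0.02 0 0" --pt "-0.02 -0.05 0 0 0" --pt "-0.02 -0.05 0 0 0"

```text
time_s: 55.48
eef_pos: [0.3641, -0.0078, 0.2177]
eef_rot: [-1.571, 0.0, 1.689]
ft_force: [0.9, -1.2, -0.1]
grip_width: 0.0007
```

Call:
drive_tool --pt "0 -0.05 0 0 0" --pt "0 -0.03 0 0 0" --pt "0 0 0 0 0" --pt "0 0 0 0 0" --pt "0 0 0 0 0"

```text
time_s: 56.1
eef_pos: [0.365, -0.0857, 0.2175]
eef_rot: [-1.571, -0.0, 1.69]
ft_force: [0.1, 0.1, -0.3]
grip_width: 0.0004
```

```bash
python3 - <<'E'
from h import *
b=snap("scene","b16",(100,80,400,400),2.4) if 0 else snap("scene","b16")
cv2.imwrite("pics/b16z.png",cv2.resize(b[90:260,220:400],None,fx=4,fy=4,interpolation=cv2.INTER_CUBIC))
snap("top","t16")
E
```

```text
(no output)
```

View pics/b16z.png

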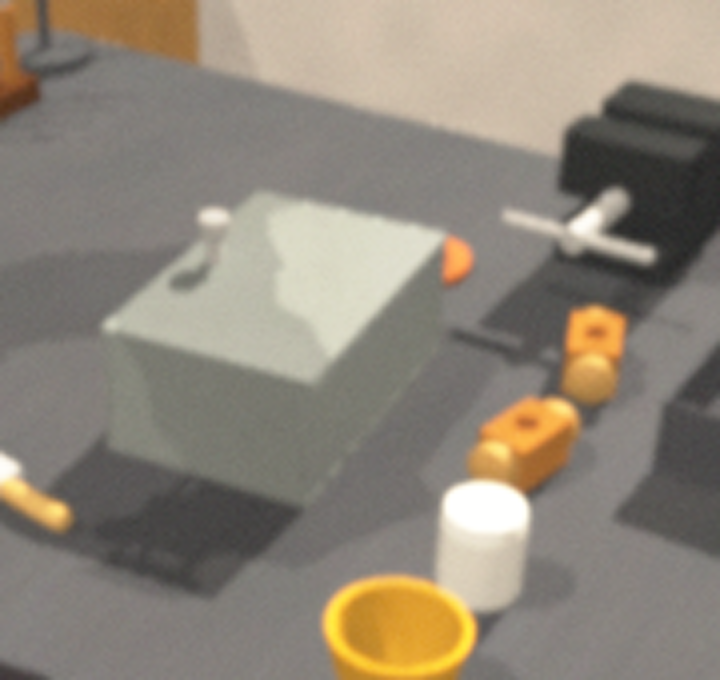

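View pics/t16.png

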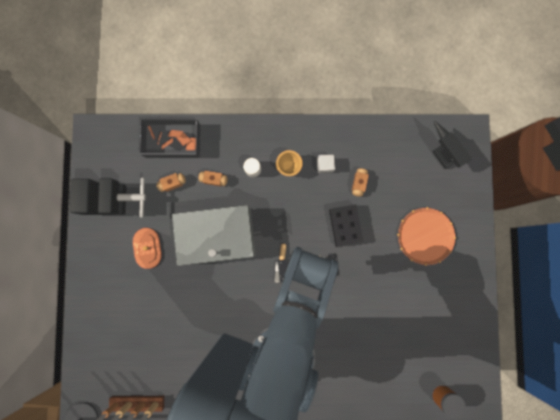

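View pics/b16.png

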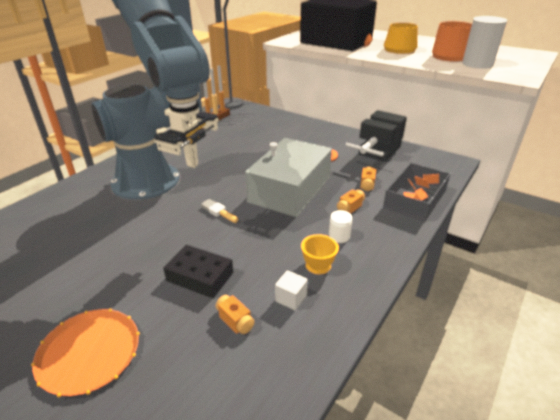

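The lid is flat and shut, the stand is empty, and the bystanders are in place. The robot touches nothing, so I'm handing in.

```bash
python3 -c "
from cell import r
print(r.close_job())"
```

```text
the job is handed in; nothing more can be done
None
```

The kit is packed, the lid is shut, and the job was handed in at about 56 s on the robot's clock. `close_job` gives no verdict.

- **Mallet head:** I took the one nearest the base and pressed it down between the clips. It met the rest at the expected height, with about 53 N of reaction at the end of the press. The pictures afterwards showed it level and centred between the clips. I had no readout of the clip travel itself.
- **Punches:** five were in the stand. They went foot down into sockets 5, 4, 3, 2 and 1. In each case the tool reached the depth that puts the foot on the case floor. There was up to about 6 N of sideways rubbing in the sockets. Pictures showed all five standing below the rim and the stand empty.
- **Lid:** I pushed it over from behind and pressed it down onto the rim. The tool stopped at 119.5 mm (119 mm expected) with 32 N of reaction. The last pictures show it flat.
- **Rest of the bench:** in the last pictures the other things are where they were, and the arm stands clear of everything.

No check failed. One early height reading of the mallet in the gripper disagreed by about 6 mm. The arm was still settling when that picture was taken, and a settled picture agreed to about 2 mm.

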